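Hang the dipper behind the gate of the hook in the low cabinet

TASK

Take the steel dipper by its long handle and hang it up by its loop on the hook inside the low cabinet, tilting it so that it goes in under the front panel. Set the loop down on the hook between the turned-up tip and the small sprung gate until the hook carries it, then slide it back along the hook, through the gate, until the gate has dropped shut behind it; let go and leave it hanging still. Be gentle: never press on the cabinet or its hook with more than about 6 N, and do not disturb the jar, the bottle or the tin.

Things in the scene. Friction and masses are not known exactly. Their poses are not given: they have to be found in the camera images.
- dipper: Loose steel dipper, 0.15 to 0.27 kg, standing upright on the table. Origin: centre of the cup's underside; x from handle to cup, y left, z up. Open cup 60 mm across, 50 tall. Straight level handle, 11 wide (y), 16 tall, middle 42 above the underside, ends 201 behind the origin. Upright loop of 6 mm bar across y over the mouth, 50 wide inside, top 123 above the underside.
- dipper_bar (a point): Middle of the straight top bar of the dipper's loop (6 mm thick, along y), 8 mm behind the dipper's origin and 120 above its underside. This bar goes on the hook; from it the dipper hangs upright to within about 10 degrees.
- dipper_grip (a point): Where to hold the handle: on its middle line, 170 mm behind the dipper's origin, 42 above the underside. Grip across the 11 mm width, firmly (60 to 100 N). Held there, the loop gives about 1 mm per newton pressed on it.
- cabinet: Fixed low cabinet, 250 mm wide (y), 165 deep (x), 280 high: steel frame, clear roof, sides and back, on a white plinth. Origin: middle of its front plane at table height; x points into the cabinet, y left, z up; the other cabinet points are given in this frame. Floor at z 55, roof underside at z 270, back at x 161.
- opening (a point): Centre of the front opening, at x 0, y 0, z 143.5 mm of the cabinet: 115 high, from the sill's top (z 86) to the steel front panel's lower edge (z 201), both at x 0 to 4. The upright dipper (123) does not fit. Nose up (cup end raised) 20 to 25 degrees, the loop leaning back, it does: cup in over the sill first, then sink it behind the sill and bring the loop in under the panel.
- hook_nominal (a point): Hook's nominal place: top of its level shank (7 mm round, along x, at y 0) at x 55, z 217 of the cabinet. The true shank is up to 18 higher or lower from start to start, unmeasured: feel for it. Its front end (x 38.5 to 45.5) turns up 12 above the shank. Bar centre fits between tip and gate at x 49 to 61.
- gate_nominal (a point): Nominal foot of the gate, at x 66, z 219 of the cabinet (rises and falls with the hook): a sprung steel flap 16 mm wide, 16 long, hanging from a pivot 18 above the shank to 2 above it. The bar sliding in swings it inwards (about 1 N); a bar lifted over 1.5 off the shank jams. Bar centre at x 90: through. Back plate stops it at x 113.
- gate (a joint): Swing of the sprung gate on the hook, rad: 0 hanging shut, up to 0.86 swung inwards; it springs back by itself and does not open outwards.
- sauce_bottle: Bystander: amber bottle 66 mm across, 210 mm tall, on the table; origin at the centre of its underside.
- spice_jar: Bystander: glass jar with lid, 72 mm across, 100 mm tall, on the table; origin at the centre of its underside.
- tin: Bystander: small tin, 48 mm across, 60 mm tall, standing on the cabinet floor beside the hook; origin at the centre of its underside.
Things that resemble listed ones, but are neither listed nor needed, are in the scene too. There is more than one size of the dipper; the job needs the larger.

How it is judged:
On the way, in this order (a step that is already met when the one before it is completed fails the run):
1. the loop's bar lies on the hook between tip and gate (not yet through the gate), carried by it while the dipper is still held (z of dipper_bar in the frame of cabinet between 0.194 and 0.245 m and y of dipper_bar in the frame of cabinet between -0.022 and 0.022 m and x of dipper_bar in the frame of cabinet between 0.046 and 0.067 m and contact force between dipper and cabinet above 0.8 N and contact force between the fingers and dipper above 0.5 N), for 0.2 s.
2. the bar pushes the gate open from the front (value of joint gate above 0.3 rad and x of dipper_bar in the frame of cabinet below 0.095 m and z of dipper_bar in the frame of cabinet between 0.194 and 0.245 m and y of dipper_bar in the frame of cabinet between -0.022 and 0.022 m), for 0.02 s.
At the end, for the whole second after the job is handed in: The dipper hangs at rest by its loop on the hook: bar centre 70 to 119 mm inside the cabinet front, within 22 mm of the hook's line sideways, 194 to 245 mm above the table, dipper upright within 0.35 rad, the cabinet carrying it (over 0.8 N), gate shut again (below 0.1 rad) (z of dipper_bar in the frame of cabinet between 0.194 and 0.245 m and y of dipper_bar in the frame of cabinet between -0.022 and 0.022 m and x of dipper_bar in the frame of cabinet between 0.07 and 0.119 m and value of joint gate below 0.1 rad and contact force between dipper and cabinet above 0.8 N and angle between dipper's own z axis and vertical below 0.35 rad and linear speed of dipper below 0.03 m/s and angular speed of dipper below 0.4 rad/s); the robot touches nothing.
It fails at once if the dipper is pressed on the cabinet or its hook with more than 8 N (contact force between dipper and cabinet above 8 N).
It fails at once if the arm or gripper pushes the cabinet with more than 15 N (contact force between any of the arm, the fingers and cabinet above 15 N).
It fails at once if the sauce bottle is moved by more than 20 mm (distance of sauce_bottle from where it was at the start of the episode above 0.02 m).
It fails at once if the spice jar is moved by more than 20 mm (distance of spice_jar from where it was at the start of the episode above 0.02 m).
It fails at once if the tin is moved by more than 20 mm (distance of tin from where it was at the start of the episode above 0.02 m).
It also fails if it takes over 70 s, if anything falls off the work surface, if the arm or the gripper's body presses on something with over 40 N, if the wrist force passes 120 N, or if a joint passes its speed limit or range.

ROBOT

A 6-joint arm with a two-finger parallel gripper is mounted at the origin on the work surface. World frame = base frame: x ahead of the robot, y to its left, z up, the work surface at z = 0. Lengths are in m, angles in rad, forces in N, time in s.
With the tool pointing down it reaches from about 0.3 to 0.775 m from the base axis. Payload 14.6 kg.
Tool frame: the origin (TCP) lies at the very end of the fingers, on their centre line; the grasp point (between the pads) lies 19 mm behind it; x points along the fingers, y is the direction in which the jaws open and shut, and the axes are right-handed (so a half turn about x gives the same grasp; the last joint's range is limited). The gripper opens to 94 mm and grips with 3 to 60 N. Pads are 16 mm wide; open, the fingers measure 119 mm over their backs; the gripper's body (75 mm by 177 mm) begins 78 mm behind the grasp point.
Start: joints at [1.043, 0.3, 1.521, -0, 1.321, -0.067], TCP at [0.245, 0.493, 0.205] pointing down, gripper open.
Joint ranges: [-3.03, 3.03], [-0.79, 2.21], [0.23, 2.52], [-1.04, 4.18], [0, 3.07], [-2.55, 2.55]. Speed limits (rad/s): [2.22, 2.22, 2.57, 3.14, 3.14, 3.14].

INTERFACE

Orientations are given as [roll, pitch, yaw] about the fixed x, y, z axes, in that order (R = Rz(yaw) Ry(pitch) Rx(roll)).
In Python, from station import ctrl, viewer, hand_in gives the robot as it stands. The module is installed in compiled form; this text tells all that it offers.
- The arm moves only by the tool play_rows, never from a script. Its argument "deltas" is a list that holds one entry, the list of rows, each a list of 7 numbers: the shift along the tool's x, y, z in mm, then the turn, a rotation vector about the tool's x, y, z in rad, then the finger opening in mm, from 0 to 94. In form: [[[dx, dy, dz, ax, ay, az, gripper], ...]]. A call has 1 to 10 rows; each row shifts and turns the commanded pose from where the row before left it, along the tool's axes as they then stand; what a row does not reach is not made up. A row lasts 1/10 s, in which the tool goes at most 50 mm and 8.59 degrees, less where a joint would pass 70% of its speed; a pose out of reach is approached as far as the arm can. A call with a gripper value outside its range is refused whole. The fingers move at their own pace and stop on an object; "grip_force" is the grip in N (left out, the last holds). Time passes only in rows, so rows that do not move let the fingers close. It gives the time, the measured TCP pose, the force and the opening at its end, in the units of the state.
- ctrl.get_obs(): the state, without advancing time (a new reading comes with each control period).
- viewer.camera(name): name is "scene" or "top" or "wrist"; returns a dict with "img" (400x640x3 uint8, red, green, blue), "fx", "fy", "cx", "cy" (pixels), "rvec" (rotation vector, rad) and "tvec" (3), from world to camera coordinates, as OpenCV has them. Camera axes: x right, y down, z forward; pixel columns grow to the right and rows downward; lengths in m; the calibration is good to about 2 mm. A picture is of the moment at which its call begins. There is no depth.
- hand_in(): hands the job in, once; it reports no verdict.
The state is a dict: "time_s": time; "qpos": joint angles; "joint_vel": joint speeds; "tau": joint torques, N m; "ee_pos": TCP position; "eef_rot": TCP orientation; "force": force on the tool from outside, world axes, zero at the start; "moment": the same for the moment, N m; "grip_width": finger opening in m.
Only numpy, scipy, OpenCV 4.12 (cv2) and the standard library are available. Lean on these libraries where they do the work, as an engineer would, in place of code of your own. Each camera call takes 0.05 s, during which the arm holds its last target.

## Working session

There is one attempt and no reset: what is moved stays moved. The work goes in short steps, Python scripts to look and compute and a tool call to move; the robot and the scene stay as the last step left them, time stands still between calls to the robot, and variables do not carry over. Pictures are saved under pics/ and viewed, and the job is handed in when it is done.

Besides the shell and the picture viewer there is one more tool, called after ">>>" as name(argument=value, ...) on one line, values as JSON. play_rows: Moves the arm, as the interface text tells. Its arguments: {"type":"object","properties":{"deltas":{"type":"array","items":{"type":"array","items":{"type":"array","items":{"type":"number"}}}},"grip_force":{"type":"number"}},"required":["deltas"]}

```bash
mkdir -p pics; ls; cat > h.py <<'E'
import numpy as np, cv2
from station import ctrl, viewer, hand_in
def cam(n,save=None):
    c=viewer.camera(n)
    if save: cv2.imwrite('pics/'+save,c['img'][:,:,::-1])
    R=cv2.Rodrigues(np.array(c['rvec'],float))[0]; t=np.array(c['tvec'],float).ravel()
    c['R']=R;c['t']=t;c['C']=-R.T@t
    return c
def ray(c,u,v):
    d=c['R'].T@np.array([(u-c['cx'])/c['fx'],(v-c['cy'])/c['fy'],1]); return c['C'],d/np.linalg.norm(d)
def onz(c,u,v,z):
    C,d=ray(c,u,v); return C+d*(z-C[2])/d[2]
def proj(c,P):
    p=c['R']@np.array(P,float)+c['t']; return np.array([c['fx']*p[0]/p[2]+c['cx'],c['fy']*p[1]/p[2]+c['cy']])
def tri(c1,uv1,c2,uv2):
    C1,d1=ray(c1,*uv1);C2,d2=ray(c2,*uv2)
    A=np.stack([d1,-d2],1);s=np.linalg.lstsq(A,C2-C1,rcond=None)[0]
    a=C1+s[0]*d1;b=C2+s[1]*d2
    return (a+b)/2,np.linalg.norm(a-b)
E
python3 - <<'E'
from h import *
for n in ['scene','top','wrist']:
    c=cam(n,n+'0.png'); print(n,c['C'].round(3),c['R'][2].round(3),c['fx'],c['fy'],c['cx'],c['cy'])
print(ctrl.get_obs())
E
```

```text
pics
scene [ 0.271 -0.882  1.228] [ 0.182  0.583 -0.792] 484.984639135505 484.984639135505 316.16777825413226 196.81601836261433
top [ 0.417 -0.073  1.551] [ 0.072 -0.009 -0.997] 430.78932658986184 430.78932658986184 318.94617411940243 203.02121526780033
wrist [0.184 0.522 0.386] [ 0.208 -0.105 -0.972] 276.6248029530168 276.6248029530168 323.9710638511871 197.87000230315783
{'time_s': 0.15, 'qpos': array([ 1.04341537e+00,  3.00298725e-01,  1.52144230e+00, -1.97990576e-06,
        1.32070661e+00, -6.65942512e-02]), 'joint_vel': array([-0.00135184, -0.00210086, -0.00245572, -0.00070422, -0.00019771,
       -0.00155674]), 'tau': array([ 2.22923634e-03, -5.31955290e+01, -3.52818918e+01,  7.08031515e-02,
        2.36147008e-02, -7.13002692e-05]), 'ee_pos': array([0.24445654, 0.49245997, 0.2050396 ]), 'eef_rot': array([-1.63514738,  1.56994135, -2.09593359]), 'force': array([-0.28357435, -0.49726286,  0.20985951]), 'moment': array([-0.02485498,  0.04639248, -0.01960563]), 'grip_width': 0.09381279067665571}
```

View pics/scene0.png

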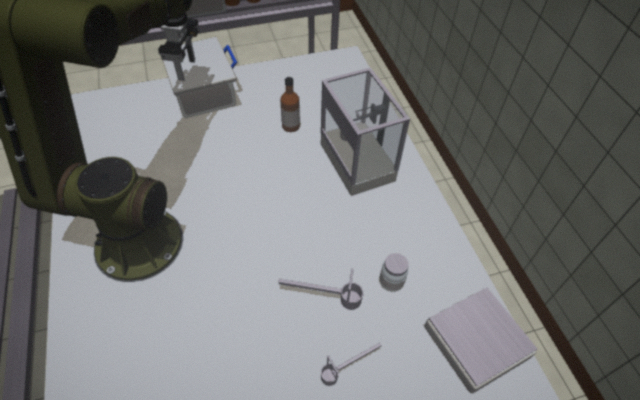

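View pics/top0.png

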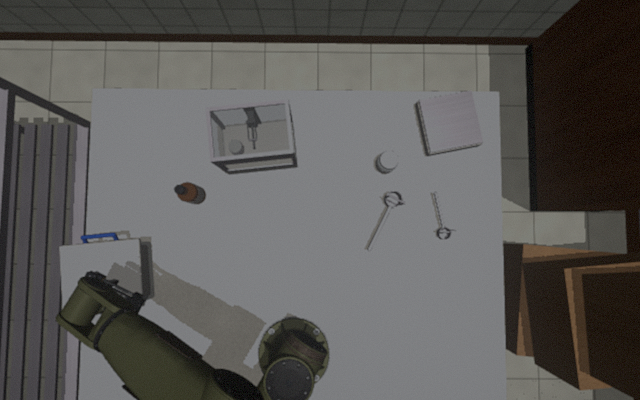

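View pics/wrist0.png

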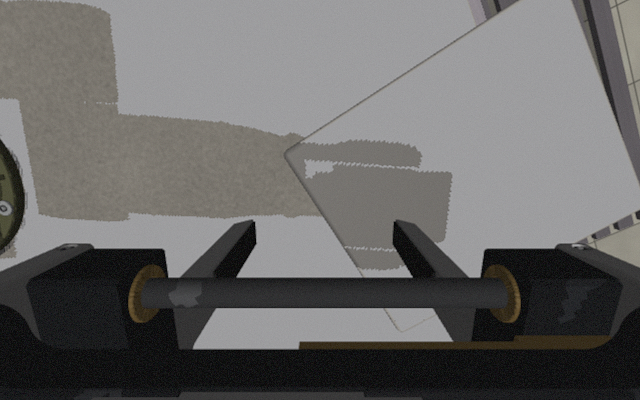

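The scene view shows the large dipper with its cup at about (351,296) and handle end at (280,283). The top view shows its cup at (393,198) and handle end at (368,249). The cabinet is around (253,138) in the top view, and the smaller dipper at (443,232) is the decoy. I'll enlarge these areas.

```bash
python3 - <<'E'
from h import *
c=cam('top');s=cam('scene')
def crop(im,x0,y0,x1,y1,f,n):
    o=cv2.resize(im[y0:y1,x0:x1,::-1],None,fx=f,fy=f,interpolation=cv2.INTER_CUBIC); o=cv2.convertScaleAbs(o,alpha=1.3); cv2.imwrite('pics/'+n,o)
crop(c['img'],200,90,310,180,7,'t_cab.png')
crop(c['img'],355,140,455,260,5,'t_dip.png')
crop(s['img'],310,60,420,200,4.2,'s_cab.png')
crop(s['img'],270,240,420,320,5,'s_dip.png')
E
```

```text
(no output)
```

View pics/t_cab.png

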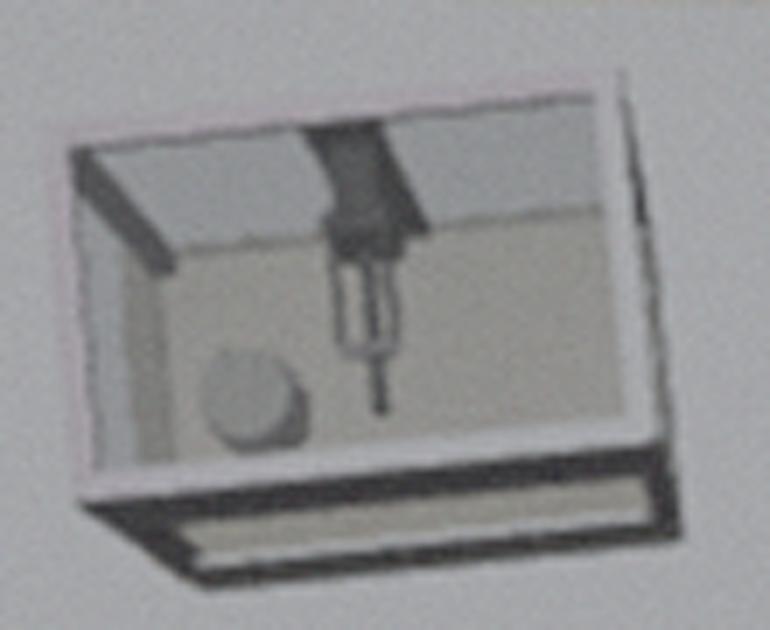

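View pics/t_dip.png

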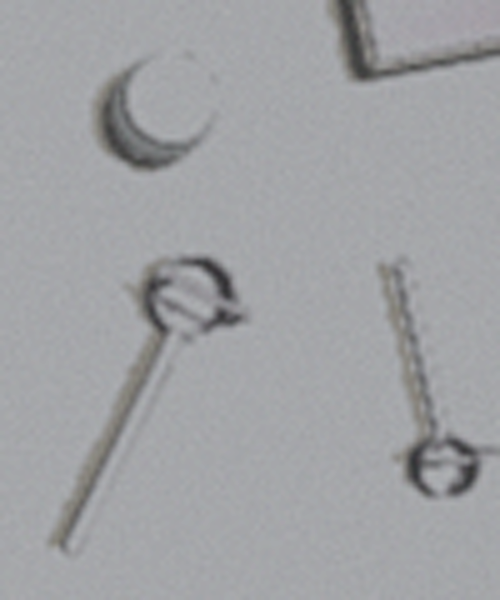

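View pics/s_cab.png

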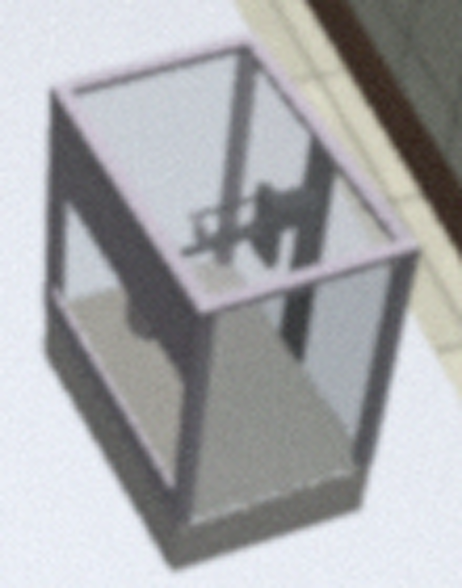

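View pics/s_dip.png

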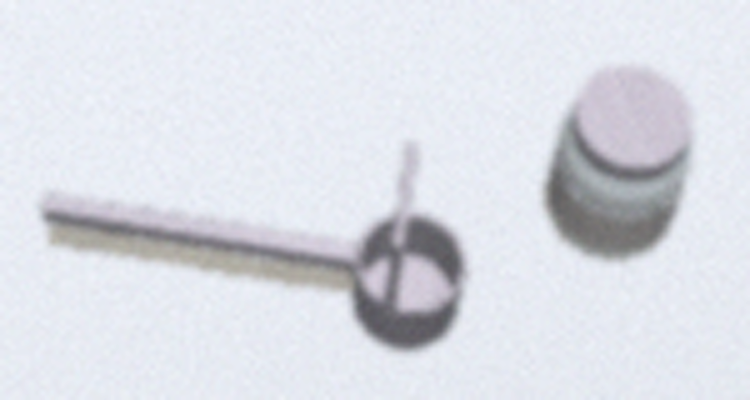

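```bash
cat > m.py <<'E'
from h import *
from scipy.optimize import least_squares
c=cam('top');s=cam('scene')
T=lambda u,v:(u/7+200-.5+.07,v/7+90-.43); S=lambda u,v:(u/4.2+310-.4,v/4.2+60-.4)
names=['fl','fr','br','bl']; loc=np.array([[0,.125],[0,-.125],[.165,-.125],[.165,.125]])
pt=[T(82,500),T(665,440),T(618,75),T(65,130)]
ps=[S(55,92),S(203,310),S(415,245),S(250,42)]
for n,a,b in zip(names,pt,ps): print(n,onz(c,*a,.28).round(4),onz(s,*b,.28).round(4),tri(c,a,s,b)[0].round(4))
def res(p,pt=pt,ps=ps):
    x,y,a=p;r=[]
    for l,q1,q2 in zip(loc,pt,ps):
        P=[x+np.cos(a)*l[0]-np.sin(a)*l[1],y+np.sin(a)*l[0]+np.cos(a)*l[1],.28]
        r+=list(proj(c,P)-q1)+list(proj(s,P)-q2)
    return r
r=least_squares(res,[.66,.27,0.1]);print('cab',r.x,np.round(r.fun,1))
x,y,a=r.x
def w(l): return np.array([x+np.cos(a)*l[0]-np.sin(a)*l[1],y+np.sin(a)*l[0]+np.cos(a)*l[1],l[2]])
def loc_(P): d=np.array(P)[:2]-[x,y];return np.array([np.cos(a)*d[0]+np.sin(a)*d[1],-np.sin(a)*d[0]+np.cos(a)*d[1],P[2]])
# hook tip
p,e=tri(c,T(381,408),s,S(187,250));print('tip tri',loc_(p).round(4),e.round(4))
for z in(.199,.217,.235):
    P=w([.038,0,z+.0]);q=w([.042,0,z+.012]);print(z,'tipfoot scene px',((proj(s,P)-[310,60]+.4)*4.2).round(),'tiptop',((proj(s,q)-[310,60]+.4)*4.2).round(),'top',((proj(c,q)-[200,90])*7).round())
# dipper
T2=lambda u,v:(u/5+355-.4,v/5+140-.4); S2=lambda u,v:(u/5+270-.4,v/5+240-.4)
for n,a1,b1,z in[('end',(74,550),(45,200),.05),('hcup',(180,338),(355,248),.05),('mouth',(190,298),(410,265),.05)]:
    print(n,onz(c,*T2(*a1),z).round(4),onz(s,*S2(*b1),z).round(4))
print('tin',onz(c,*T(250,398),.115),loc_(onz(c,*T(250,398),.115)))
print('jar',onz(c,*T2(172,97),.1)); 
E
python3 m.py
```

```text
fl [0.6317 0.2363 0.28  ] [0.6325 0.2333 0.28  ] [0.633  0.2369 0.277 ]
fr [ 0.6593 -0.011   0.28  ] [ 0.6618 -0.004   0.28  ] [ 0.6581 -0.0114  0.288 ]
br [0.8178 0.0107 0.28  ] [0.8201 0.0153 0.28  ] [0.8166 0.0103 0.2853]
bl [0.7918 0.2473 0.28  ] [0.7879 0.2492 0.28  ] [0.7892 0.2473 0.2817]
cab [0.6433631  0.11294219 0.11273857] [-0.3  0.8 -1.4 -0.6  0.1  0.6 -0.6  2.1  1.2 -1.2  1.5  1.8 -2.8 -0.5
  0.9 -1.6]
tip tri [ 4.860e-02 -2.000e-04  2.138e-01] 0.0126
0.199 tipfoot scene px [163. 270.] tiptop [170. 256.] top [383. 407.]
0.217 tipfoot scene px [165. 252.] tiptop [171. 238.] top [378. 399.]
0.235 tipfoot scene px [167. 233.] tiptop [173. 219.] top [372. 391.]
end [ 0.364  -0.2627  0.05  ] [ 0.3639 -0.2582  0.05  ]
hcup [ 0.5119 -0.3373  0.05  ] [ 0.5164 -0.3319  0.05  ]
mouth [ 0.5401 -0.3445  0.05  ] [ 0.5415 -0.3495  0.05  ]
tin [0.7097662  0.19688829 0.115     ] [0.07542548 0.07594284 0.115     ]
jar [ 0.67336298 -0.32412181  0.1       ]
```

```bash
cat >> h.py <<'E'
from scipy.spatial.transform import Rotation as Ro
def pose():
    o=ctrl.get_obs(); return np.array(o['ee_pos']),Ro.from_euler('xyz',o['eef_rot']).as_matrix(),o
def todelta(P,Rt=None):
    p,R,o=pose(); d=R.T@(np.array(P)-p)*1000
    rv=Ro.from_matrix(R.T@Rt).as_rotvec() if Rt is not None else None
    return d.round(1),None if rv is None else rv.round(4)
E
python3 - <<'E'
from h import *
p,R,o=pose(); print(p,R.round(3)); 
print(todelta([.389,-.272,.205]))
w=viewer.camera('wrist');C=-cv2.Rodrigues(np.array(w['rvec']))[0].T@np.array(w['tvec']).ravel()
print('cam in tool',R.T@(C-p))
E
```

```text
[0.24455309 0.49259383 0.20535238] [[-0.     0.445  0.896]
 [-0.     0.896 -0.445]
 [-1.    -0.    -0.   ]]
(array([ 4.000e-01, -6.206e+02,  4.694e+02]), None)
cam in tool [-0.18076342 -0.00026784 -0.06773137]
```

>>> play_rows(deltas=[[[0,-36,27,0,0,0,94],[0,-36,27,0,0,0,94],[0,-36,27,0,0,0,94],[0,-36,27,0,0,0,94],[0,-36,27,0,0,0,94],[0,-36,27,0,0,0,94],[0,-36,27,0,0,0,94],[0,-36,27,0,0,0,94],[0,-36,27,0,0,0,94],[0,-36,27,0,0,0,94]]])

```text
time_s: 1.4
ee_pos: [0.3262, 0.0484, 0.2058]
eef_rot: [0.506, 1.57, 0.046]
force: [0.1, 0.3, 0.0]
grip_width: 0.0937
```

>>> play_rows(deltas=[[[0,-37,28,0,0,0,94],[0,-37,28,0,0,0,94],[0,-37,28,0,0,0,94],[0,-37,28,0,0,0,94],[0,-37,28,0,0,0,94],[0,-37,28,0,0,0,94],[0,-20,15,0,0,0,94],[0,-10,8,0,0,0,94],[0,-6,5,0,0,0,94],[0,0,0,0,0,0,94]]], grip_force=60)

```text
time_s: 2.4
ee_pos: [0.3873, -0.2679, 0.2054]
eef_rot: [2.752, 1.571, 2.291]
force: [0.3, 0.2, -0.2]
grip_width: 0.0938
```

```bash
python3 - <<'E'
from h import *
c=cam('wrist','w1.png');p,R,o=pose();print(p,o['qpos'].round(3),o['force'].round(2));print(c['C'])
c=cam('scene','s1.png');c=cam('top','t1.png')
E
```

```text
[ 0.38723864 -0.26739052  0.20550439] [-0.682  0.122  1.736  0.     1.283 -1.793] [ 0.58 -0.52  0.77]
[ 0.32650681 -0.23805035  0.38622371]
```

View pics/w1.png

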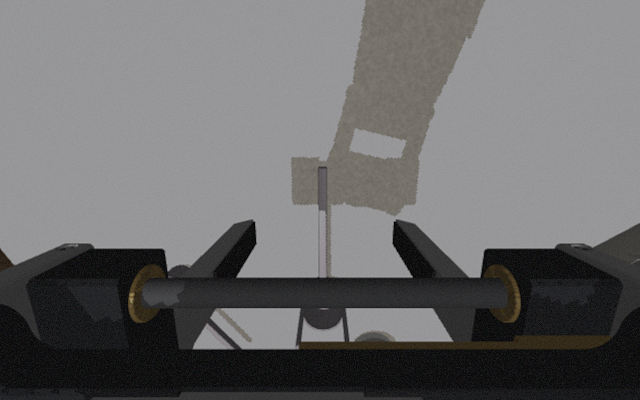

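View pics/s1.png

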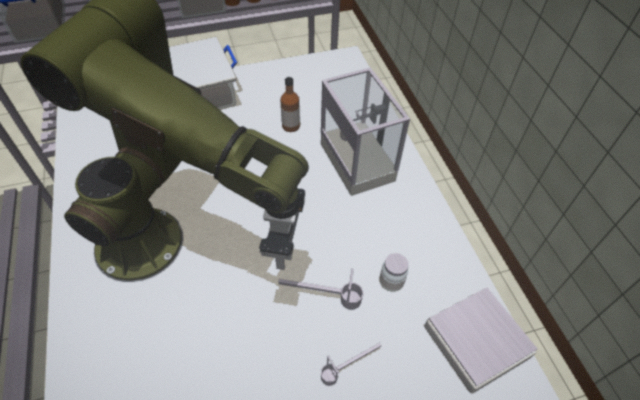

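The wrist view shows the handle nearly vertical at column 322, with its end at row 167. I'll measure its line.

```bash
python3 - <<'E'
from h import *
c=cam('wrist');p,R,o=pose()
g=c['img'].astype(float).mean(2)
for r in range(160,274,8): print(r,g[r,312:334].astype(int))
print(g[158:176,320:325].mean(1).astype(int))
E
```

```text
160 [113 112 111 112 111 110 112 138 154 154 153 153 156 156 134 112 108 108
 110 113 111 109]
168 [107 104 107 108 117  94  70  70  69  71  65  73  71  68  88 109 109 109
 114 107 111 112]
176 [117 114 113 108 113  93  84  88  90  95  93  97 101  90  98 115 114 116
 116 111 112 111]
184 [109 112 114 115 112  91  79  90  90  90  90  96  97  90  94 113 109 114
 112 115 113 109]
192 [116 116 113 105 109  92  77  92  89  89  92  94  98  89 105 117 113 111
 110 111 107 113]
200 [109 113 113 119 120  97  78  87  89  89  87  94  97  87 100 112 110 107
 111 114 112 112]
208 [152 152 151 152 154 130  91  86  92  88  91  96  93  88  97 116 112 112
 135 155 152 150]
216 [151 153 150 149 155 127 127 146 156 149 150 152 154 131 112 114 114 114
 134 155 152 148]
224 [153 150 149 150 154 124 120 154 149 149 150 148 150 130 113 115 113 127
 148 149 149 151]
232 [148 151 150 153 155 120 118 146 150 147 147 148 149 131 111 108 110 113
 137 151 153 151]
240 [149 150 151 152 156 123 113 144 151 148 149 149 150 133 112 111 111 107
 134 156 151 153]
248 [149 147 151 150 150 134 124 143 148 148 145 149 147 132 113 110 109 108
 132 150 150 148]
256 [148 152 152 149 149 136 127 143 147 146 143 147 148 133 117 114 113 107
 124 146 151 150]
264 [154 151 151 147 152 138 125 139 148 144 141 143 141 130 112 105 104 102
 132 153 149 152]
272 [152 151 154 151 152 136 120 137 143 138 143 146 146 128 108 107 103 107
 134 154 154 150]
[151 152 154 128 111 114 116 119  89  50  70  94  94  94  94  96  95  97]
```

```bash
python3 - <<'E'
from h import *
c=cam('wrist');p,R,o=pose()
E=onz(c,322.3,168.7,.05);B=onz(c,321.8,264,.05)
d=B-E;d/=np.linalg.norm(d);yaw=np.degrees(np.arctan2(d[1],d[0]));print(E,B,d,yaw)
tz=R[:,2];print('tool yaw',np.degrees(np.arctan2(tz[1],tz[0])))
# cup from top/scene check
print('org',E+d*.201,'grip',E+d*.031)
G=E+d*.031;G[2]=.023
print(todelta(G)); print(proj(c,G),proj(c,p))
E
```

```text
[ 0.36516241 -0.25879876  0.05      ] [ 0.47841889 -0.31596801  0.05      ] [ 0.89271493 -0.45062186  0.        ] -26.78358894358877
tool yaw -26.341856134696627
org [ 0.54459811 -0.34937375  0.05      ] grip [ 0.39283657 -0.27276803  0.05      ]
(array([182.7,  -2.4,   7.3]), None)
[322.29055607 189.10496609] [324.2322292  232.13478348]
```

>>> play_rows(deltas=[[[20,-2.4,7.3,0.008,0,0,60],[30,0,0,0,0,0,50],[30,0,0,0,0,0,40],[30,0,0,0,0,0,40],[30,0,0,0,0,0,40],[22,0,0,0,0,0,40],[14,0,0,0,0,0,40],[6,0,0,0,0,0,40],[0.7,0,0,0,0,0,40],[0,0,0,0,0,0,40]]], grip_force=60)

```text
time_s: 3.65
ee_pos: [0.393, -0.2736, 0.0234]
eef_rot: [-0.229, 1.57, -0.697]
force: [0.1, 0.4, 1.5]
grip_width: 0.0399
```

```bash
python3 - <<'E'
from h import *
c=cam('wrist','w2.png');p,R,o=pose();print(p,o['force'].round(2),o['grip_width'])
E
```

```text
[ 0.39303599 -0.27371914  0.02359827] [-0.07 -0.69  0.58] 0.04034170800088901
```

View pics/w2.png

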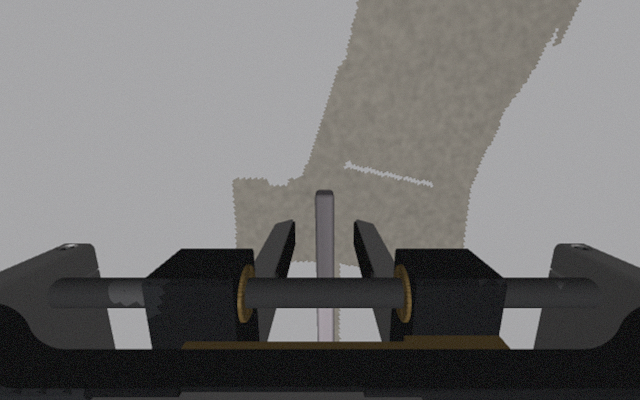

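The handle (columns 316–334) is centred between the fingers (294 and 355), so I'll close the gripper.

>>> play_rows(deltas=[[[0,0,0,0,0,0,0],[0,0,0,0,0,0,0],[0,0,0,0,0,0,0],[0,0,0,0,0,0,0],[0,0,0,0,0,0,0],[0,0,0,0,0,0,0]]], grip_force=60)

```text
time_s: 4.3
ee_pos: [0.3927, -0.2735, 0.0228]
eef_rot: [1.402, 1.571, 0.933]
force: [1.0, 2.0, 1.2]
grip_width: 0.0103
```

```bash
python3 - <<'E'
from h import *
p,R,o=pose();print(p,R.round(3),o['force'].round(2),o['grip_width'])
c=cam('scene','s2.png');t=cam('top')
def crop(im,x0,y0,x1,y1,f,n):
    o=cv2.resize(im[y0:y1,x0:x1,::-1],None,fx=f,fy=f,interpolation=cv2.INTER_CUBIC); o=cv2.convertScaleAbs(o,alpha=1.3); cv2.imwrite('pics/'+n,o)
crop(t['img'],200,90,310,180,7,'t_cab2.png')
crop(c['img'],315,60,415,200,4.2,'s_cab2.png')
# edges: print color stats around roof edges
E
```

```text
[ 0.39266412 -0.27346771  0.02276134] [[ 0.     0.452  0.892]
 [ 0.     0.892 -0.452]
 [-1.     0.     0.   ]] [0.98 1.97 1.2 ] 0.01031455002086174
```

```bash
cat > m2.py <<'E'
from h import *
from scipy.optimize import least_squares
from scipy.ndimage import map_coordinates,gaussian_filter
c=cam('top');s=cam('scene')
def w(p,l): 
    x,y,a=p; return np.array([x+np.cos(a)*l[0]-np.sin(a)*l[1],y+np.sin(a)*l[0]+np.cos(a)*l[1],l[2]])
p0=np.array([.6434,.1129,.1127])
lines={'front':([0,.11,.28],[0,-.11,.28],(-1,0)),'right':([.015,-.125,.28],[.15,-.125,.28],(0,-1))}
obs=[]
for cn,cc in(('top',c),('scene',s)):
    g=gaussian_filter(cc['img'].astype(float).mean(2),.5)
    for ln,(A,B,out) in lines.items():
        A=np.array(A);B=np.array(B)
        pts=[]
        for f in np.linspace(0,1,30):
            L=A+f*(B-A); u=proj(cc,w(p0,L)); uo=proj(cc,w(p0,L+np.array([*out,0])*.01)); 
            t=proj(cc,w(p0,B))-proj(cc,w(p0,A)); n=np.array([-t[1],t[0]])/np.linalg.norm(t)
            if n@(uo-u)<0:n=-n
            k=np.arange(-4,4.01,.25); prof=map_coordinates(g,[u[1]+k*n[1],u[0]+k*n[0]],order=1)
            gr=-np.gradient(prof,.25)   # bright inside -> dark outside
            i=np.argmax(gr); pts.append((k[i],gr[i])); obs.append((cn,ln,L,n,u+k[i]*n,gr[i]))
        a=np.array(pts);print(cn,ln,a[:,0].round(2),a[:,1].round(0).astype(int))
obs=[o for o in obs if o[5]>12]
def res(p):
    return [ (proj(c if o[0]=='top' else s,w(p,o[2]))-o[4])@o[3] for o in obs]
def resc(cn): 
    return lambda p:[r for r,o in zip(res(p),obs) if o[0]==cn]
r=least_squares(res,p0,loss='soft_l1',f_scale=.4);print('both',r.x)
for cn in('top','scene'):
    q=least_squares(resc(cn),p0,loss='soft_l1',f_scale=.4);print(cn,q.x)
rr=np.array(res(r.x));
for cn in('top','scene'):
    for ln in lines: print(cn,ln,np.median([x for x,o in zip(rr,obs) if o[0]==cn and o[1]==ln]))
E
python3 m2.py
```

```text
top front [-0.75 -0.5  -0.25  0.   -0.5  -0.25  0.    0.   -0.5  -0.25 -0.25  0.
 -0.5  -0.25 -0.25 -0.75 -0.5   0.   -0.25 -0.5  -0.25  0.    0.   -0.5
 -0.25  0.    0.   -0.5  -0.25  0.  ] [35 39 48 43 33 39 45 41 38 43 47 39 37 43 44 35 39 46 41 35 40 46 36 40
 39 46 37 38 43 46]
top right [-0.5  -0.25 -1.25 -1.   -1.25 -1.   -1.5  -0.75 -0.5  -1.   -1.25 -1.
 -0.5  -1.   -0.25 -1.5  -1.25 -0.75 -0.75 -0.75 -1.5  -1.25 -1.25 -1.25
 -1.25 -1.5  -1.5  -1.5  -1.5  -2.25] [18 19 19 17 15 12 15 17 18 21 18 13 17 19 20 18 18 23 33 33 32 32 33 27
 20 24 25 21 15 15]
scene front [-0.5  -0.5  -0.5  -0.75 -0.5  -0.5  -0.5  -0.5  -0.5  -0.75 -0.75 -0.75
 -0.75 -0.5  -0.5  -0.5  -0.5  -0.25 -0.5  -0.5  -0.5  -0.75 -0.5  -0.5
 -0.25 -0.5  -0.5  -0.75 -0.5  -0.5 ] [36 39 42 40 40 41 41 40 39 40 39 41 42 41 38 40 42 40 41 39 40 40 38 40
 42 41 39 39 38 40]
scene right [-1.5  -1.5  -1.5  -1.5  -1.75 -1.5  -1.75 -1.5  -1.75 -1.5  -1.   -1.5
 -1.   -1.   -1.25 -1.75 -1.5  -1.75 -1.75 -1.75 -1.75 -2.   -1.75 -1.5
 -1.75 -1.5  -1.75 -1.5  -1.25 -1.5 ] [31 26 33 29 27 30 27 27 27 31 33 36 38 38 39 29 29 24 28 24 28 26 30 25
 27 29 25 34 38 37]
both [0.64418266 0.11732368 0.1131935 ]
top [0.6438204  0.11611314 0.11502598]
scene [0.6444733  0.11881354 0.11225076]
top front -0.1723315243545258
top right -0.20577936500597294
scene front 0.11198992625882809
scene right 0.3193003975964682
```

View pics/s_cab2.png

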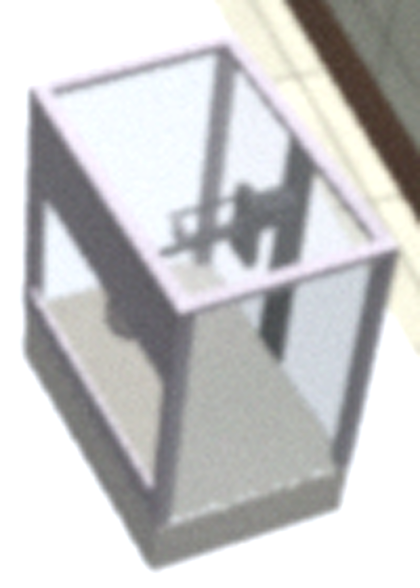

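```bash
python3 - <<'E'
from h import *
c=cam('top');s=cam('scene')
def w(l): 
    x,y,a=.6442,.1173,.1132; return np.array([x+np.cos(a)*l[0]-np.sin(a)*l[1],y+np.sin(a)*l[0]+np.cos(a)*l[1],l[2]])
T=lambda P:((proj(c,P)-[200,90]+.5)*7).round(); S=lambda P:((proj(s,P)-[315,60]+.5)*4.2).round()
for z in(.199,.208,.217,.226,.235):
    print(z,'tip top/foot/ shank66/ pivot66',S(w([.042,0,z+.012])),S(w([.0385,0,z-.007])),S(w([.066,0,z-.0035])),S(w([.066,0,z+.018])),'top:',T(w([.0385,0,z+.012])),T(w([.066,0,z+.018])))
o=cv2.resize(s['img'][95:135,345:395,::-1],None,fx=14,fy=14,interpolation=cv2.INTER_CUBIC);cv2.imwrite('pics/hk.png',cv2.convertScaleAbs(o,alpha=1.3))
for z in(.199,.208,.217,.226,.235): print([((proj(s,w([x,0,z+dz]))-[345,95]+.5)*14).round() for x,dz in((.0385,.012),(.0385,-.007),(.105,0))])
E
```

```text
0.199 tip top/foot/ shank66/ pivot66 [148. 252.] [142. 273.] [176. 259.] [179. 237.] top: [378. 416.] [370. 353.]
0.208 tip top/foot/ shank66/ pivot66 [149. 243.] [143. 264.] [177. 250.] [180. 228.] top: [375. 412.] [367. 349.]
0.217 tip top/foot/ shank66/ pivot66 [150. 234.] [144. 255.] [178. 241.] [181. 219.] top: [372. 408.] [364. 345.]
0.226 tip top/foot/ shank66/ pivot66 [151. 224.] [144. 245.] [179. 232.] [182. 209.] top: [369. 404.] [361. 340.]
0.235 tip top/foot/ shank66/ pivot66 [152. 215.] [145. 236.] [180. 222.] [183. 200.] top: [366. 400.] [358. 335.]
[array([ 59., 355.]), array([ 53., 420.]), array([329., 316.])]
[array([ 62., 325.]), array([ 56., 389.]), array([333., 286.])]
[array([ 64., 293.]), array([ 59., 359.]), array([337., 255.])]
[array([ 67., 262.]), array([ 61., 328.]), array([341., 224.])]
[array([ 70., 230.]), array([ 64., 297.]), array([345., 192.])]
```

View pics/hk.png

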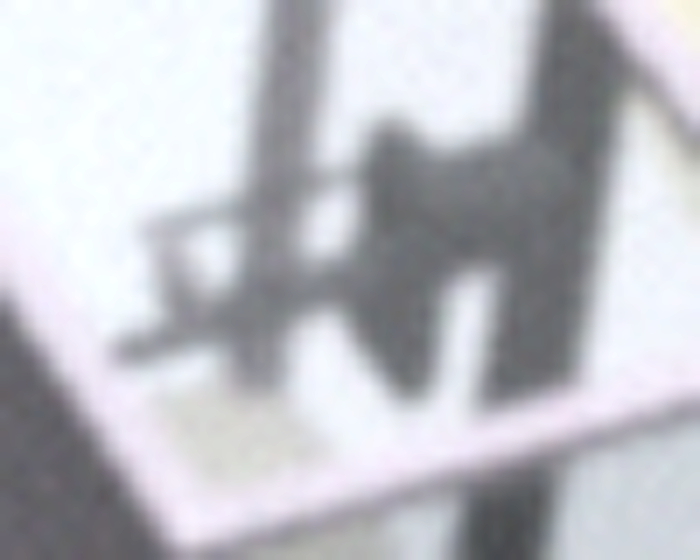

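```bash
cat > clr.py <<'E'
import numpy as np
def rect(x0,x1,z0,z1,n=40):
    x=np.linspace(x0,x1,n);z=np.linspace(z0,z1,n);return np.concatenate([np.c_[x,0*x+z0],np.c_[x,0*x+z1],np.c_[0*z+x0,z],np.c_[0*z+x1,z]])
D=np.concatenate([rect(-30,30,0,50),rect(-201,-30,34,50,80),rect(-11,-5,50,123),rect(-207,-132,120,200)])
obs=[(0,4,-50,86),(0,4,201,280),(0,165,-50,55),(0,165,270,280),(161,165,0,280)]
def clr(x,z,th):
    t=np.radians(th);c,s=np.cos(t),np.sin(t);P=np.c_[D[:,0]*c-D[:,1]*s+x,D[:,0]*s+D[:,1]*c+z];m=[]
    for a,b,lo,hi in obs:
        dx=np.maximum(np.maximum(a-P[:,0],P[:,0]-b),0);dz=np.maximum(np.maximum(lo-P[:,1],P[:,1]-hi),0)
        d=np.hypot(dx,dz); ins=(dx==0)&(dz==0); m.append(d.min())
    return min(m)
def bar(x,z,th):
    t=np.radians(th);c,s=np.cos(t),np.sin(t);return -8*c-120*s+x,-8*s+120*c+z
def org(bx,bz,th):
    b=bar(0,0,th);return bx-b[0],bz-b[1]
def path(W,n=40):
    for A,B in zip(W[:-1],W[1:]):
        r=[clr(*(np.array(A)+f*(np.array(B)-A))) for f in np.linspace(0,1,n)]
        print(A,B,'min',round(min(r),1),'bar',np.round(bar(*B),1))
if __name__=='__main__':
    for th in(20,22,24,26,28):
        # best bottleneck via widest path on grid
        xs=np.arange(-60,95,2);zs=np.arange(64,130,1.5)
        G=np.array([[clr(x,z,th) for z in zs] for x in xs])
        import heapq
        st=(0,np.argmin(abs(zs-104)));best={};h=[(-G[st],st,None)];par={}
        while h:
            v,n,p=heapq.heappop(h)
            if n in par: continue
            par[n]=p;best[n]=-v
            if xs[n[0]]+bar(0,0,th)[0]>=20 and n[0]: break
            for dx in(-1,0,1):
                for dz in(-1,0,1):
                    q=(n[0]+dx,n[1]+dz)
                    if 0<=q[0]<len(xs) and 0<=q[1]<len(zs) and q not in par: heapq.heappush(h,(max(v,-G[q]),q,n))
        pth=[];k=n
        while k: pth.append((xs[k[0]],zs[k[1]],round(G[k],1)));k=par[k]
        print(th,best[n],pth[::-1][::5])
E
python3 clr.py
```

```text
20 4.418717075894805 [(np.int64(-60), np.float64(104.5), np.float64(42.9)), (np.int64(-60), np.float64(97.0), np.float64(38.3)), (np.int64(-54), np.float64(98.5), np.float64(34.4)), (np.int64(-44), np.float64(103.0), np.float64(31.5)), (np.int64(-34), np.float64(103.0), np.float64(27.6)), (np.int64(-24), np.float64(103.0), np.float64(24.2)), (np.int64(-14), np.float64(103.0), np.float64(20.8)), (np.int64(-4), np.float64(103.0), np.float64(17.3)), (np.int64(6), np.float64(103.0), np.float64(13.9)), (np.int64(16), np.float64(103.0), np.float64(10.5)), (np.int64(26), np.float64(103.0), np.float64(7.1)), (np.int64(36), np.float64(100.0), np.float64(5.3)), (np.int64(40), np.float64(92.5), np.float64(4.5)), (np.int64(42), np.float64(85.0), np.float64(5.2)), (np.int64(44), np.float64(77.5), np.float64(4.7)), (np.int64(48), np.float64(73.0), np.float64(5.4)), (np.int64(58), np.float64(76.0), np.float64(4.8)), (np.int64(68), np.float64(80.5), np.float64(5.6))]
22 6.311023746659537 [(np.int64(-60), np.float64(104.5), np.float64(43.8)), (np.int64(-54), np.float64(106.0), np.float64(40.8)), (np.
[... 2834 characters left out ...]
np.float64(39.3)), (np.int64(-22), np.float64(113.5), np.float64(34.6)), (np.int64(-12), np.float64(113.5), np.float64(29.9)), (np.int64(-2), np.float64(115.0), np.float64(26.5)), (np.int64(8), np.float64(116.5), np.float64(23.2)), (np.int64(18), np.float64(116.5), np.float64(18.5)), (np.int64(28), np.float64(116.5), np.float64(16.4)), (np.int64(38), np.float64(110.5), np.float64(12.8)), (np.int64(44), np.float64(103.0), np.float64(12.2)), (np.int64(48), np.float64(95.5), np.float64(12.1)), (np.int64(50), np.float64(88.0), np.float64(11.6)), (np.int64(58), np.float64(86.5), np.float64(7.2)), (np.int64(68), np.float64(89.5), np.float64(5.2)), (np.int64(78), np.float64(95.5), np.float64(5.8))]
```

```bash
cat > plan.py <<'E'
from h import *
CAB=[.6442,.1173,.1132]
F,U=.170,.0228   # tool: origin = TCP + F z_t + U x_t
def RC(): return Ro.from_euler('z',CAB[2]).as_matrix()
def tgt(x,z,th,y=0):
    t=np.radians(th); zt=np.array([np.cos(t),0,np.sin(t)]);xt=np.array([np.sin(t),0,-np.cos(t)])
    R=RC()@np.stack([xt,np.array([0,1,0]),zt],1)
    o=np.array([CAB[0],CAB[1],0])+RC()@(np.array([x,y,z])/1000)
    return o-F*R[:,2]-U*R[:,0],R
def bar2org(bx,bz,th):
    t=np.radians(th);c,s=np.cos(t),np.sin(t);return bx+8*c+120*s,bz+8*s-120*c
def state(p=None,R=None):
    if p is None: p,R,_=pose()
    o=p+F*R[:,2]+U*R[:,0]; l=RC().T@(o-[CAB[0],CAB[1],0])*1000
    b=p+(F-.008)*R[:,2]-(.120-U)*R[:,0]; lb=RC().T@(b-[CAB[0],CAB[1],0])*1000
    zt=RC().T@R[:,2]
    return dict(org=l.round(1),bar=lb.round(1),th=np.degrees(np.arcsin(zt[2])).round(2),yaw=np.degrees(np.arctan2(zt[1],zt[0])).round(2))
def rows(P,Rt,N,p=None,R=None):
    if p is None: p,R,_=pose()
    rv=Ro.from_matrix(R.T@Rt).as_rotvec()/N; S=Ro.from_rotvec(rv).as_matrix()
    A=np.zeros((3,3));Q=R.copy()
    for k in range(N): A+=Q;Q=Q@S
    d=np.linalg.solve(A,P-p)*1000
    d=d.round(1);rv=rv.round(4)
    S=Ro.from_rotvec(rv).as_matrix();Q=R.copy();q=p.copy()
    for k in range(N): q=q+Q@d/1000;Q=Q@S
    print(N,'rows',d.tolist(),rv.tolist(),'->',{k:v.tolist() for k,v in state(q,Q).items()},'tcp',q.round(3)); return q,Q
E
python3 - <<'E'
from plan import *
p,R,o=pose(); print(state())
q=p+R@[-.16,0,0]
P,Rt=tgt(-80,150,0); a=rows(P,Rt,14,q,R)
P,Rt=tgt(-70,110,24); b=rows(P,Rt,7,*a)
from clr import path,org
W=[(-70,110,24),(28,110,24),(38,104.5,24),(48,82,24),(60,84,24),(78,90,24),(*org(22,243,0),0)];path(W)
c=cam('top'); print('bottle',onz(c,197,194,.1))
E
```

```text
{'org': array([-1.521e+02, -4.533e+02, -1.000e-01]), 'bar': array([-158.8, -448.9,  119.9]), 'th': np.float64(-0.0), 'yaw': np.float64(-33.34)}
14 rows [0.7, 25.8, -5.0] [-0.0416, -0.0, -0.0] -> {'org': [-80.6, 0.3, 150.1], 'bar': [-88.6, 0.3, 270.1], 'th': -0.0, 'yaw': 0.03} tcp [0.395 0.089 0.173]
7 rows [16.2, -0.0, -0.6] [0.0001, -0.0598, -0.0] -> {'org': [-70.1, 0.2, 109.7], 'bar': [-126.1, 0.2, 216.1], 'th': 23.98, 'yaw': -0.02} tcp [0.411 0.091 0.061]
(-70, 110, 24) (28, 110, 24) min 11.8 bar [-28.1 216.4]
(28, 110, 24) (38, 104.5, 24) min 8.7 bar [-18.1 210.9]
(38, 104.5, 24) (48, 82, 24) min 8.6 bar [ -8.1 188.4]
(48, 82, 24) (60, 84, 24) min 6.8 bar [  3.9 190.4]
(60, 84, 24) (78, 90, 24) min 5.9 bar [ 21.9 196.4]
(78, 90, 24) (np.float64(30.0), np.float64(123.0), 0) min 5.9 bar [ 22. 243.]
bottle [0.54940618 0.32548945 0.1       ]
```

>>> play_rows(deltas=[[[-5,0,0,0,0,0,0],[-15,0,0,0,0,0,0],[-25,0,0,0,0,0,0],[-30,0,0,0,0,0,0],[-30,0,0,0,0,0,0],[-25,0,0,0,0,0,0],[-18,0,0,0,0,0,0],[-9,0,0,0,0,0,0],[-3,0,0,0,0,0,0],[0,0,0,0,0,0,0]]])

```text
time_s: 5.65
ee_pos: [0.3924, -0.2734, 0.1823]
eef_rot: [2.984, 1.57, 2.516]
force: [0.1, 0.7, -3.1]
grip_width: 0.0106
```

>>> play_rows(deltas=[[[0,12,-2,-0.02,0,0,0],[0,24,-5,-0.04,0,0,0],[0,28,-6,-0.045,0,0,0],[0,28,-6,-0.045,0,0,0],[0,28,-6,-0.045,0,0,0],[0,28,-6,-0.045,0,0,0],[0,28,-6,-0.045,0,0,0],[0,28,-6,-0.045,0,0,0],[0,28,-6,-0.045,0,0,0],[0,28,-6,-0.045,0,0,0]]])

```text
time_s: 6.65
ee_pos: [0.4106, -0.0086, 0.1819]
eef_rot: [2.973, 1.569, 2.927]
force: [-0.3, -0.3, -1.8]
grip_width: 0.0104
```

>>> play_rows(deltas=[[[0,28,-5,-0.045,0,0,0],[0,28,-5,-0.045,0,0,0],[0,28,-5,-0.045,0,0,0],[0,16,-2,-0.03,0,0,0],[0,8,0,-0.012,0,0,0],[0,2,0,0,0,0,0],[0,0,0,0,0,0,0],[0,0,0,0,0,0,0]]])

```text
time_s: 7.45
ee_pos: [0.3922, 0.0988, 0.1826]
eef_rot: [-2.872, 1.57, -2.744]
force: [-0.5, -0.1, -2.3]
grip_width: 0.0104
```

```bash
python3 - <<'E'
from plan import *
p,R,o=pose();print(p,state(),o['force'],o['qpos'].round(2))
s=cam('scene','s3.png');c=cam('top','t3.png')
b=p+(F-.008)*R[:,2]-(.120-U)*R[:,0]; og=p+F*R[:,2]+U*R[:,0];e=og+R@[-.050,0,-.201]
for n,X in(('bar',b),('endtop',e),('rim',og+R@[-.05,0,0]),('barL',b+R@[0,.028,0]),('barR',b-R@[0,.028,0])): print(n,proj(s,X).round(1),proj(c,X).round(1))
for n,cc in(('s3z',s),('t3z',c)):
    u=proj(cc,b).astype(int);x0,y0=u[0]-60,u[1]-50;print(n,x0,y0)
    cv2.imwrite(f'pics/{n}.png',cv2.resize(cc['img'][y0:y0+100,x0:x0+120,::-1],None,fx=6,fy=6,interpolation=cv2.INTER_CUBIC))
P,Rt=tgt(-70,112,24); rows(P,Rt,8)
E
```

```text
[0.39215515 0.09876577 0.18257926] {'org': array([-82.6,  12.4, 159.7]), 'bar': array([-90.5,  12.3, 279.7]), 'th': np.float64(-0.02), 'yaw': np.float64(0.8)} [-0.53784853 -0.14108532 -2.27897459] [ 0.16 -0.01  1.93 -0.    1.22 -1.54]
bar [307.6 111.3] [250.2 187.7]
endtop [245.8 147.5] [260.5 251.7]
rim [310.1 128.2] [253.3 187.5]
barL [303.8 105.2] [240.8 188.8]
barR [311.5 117.5] [259.6 186.5]
s3z 247 61
t3z 190 137
8 rows [15.1, -1.3, -0.5] [0.0017, -0.0524, -0.0004] -> {'org': [-69.8, -0.4, 112.4], 'bar': [-126.0, -0.4, 218.8], 'th': 24.01, 'yaw': 0.0} tcp [0.411 0.09  0.064]
```

View pics/s3z.png

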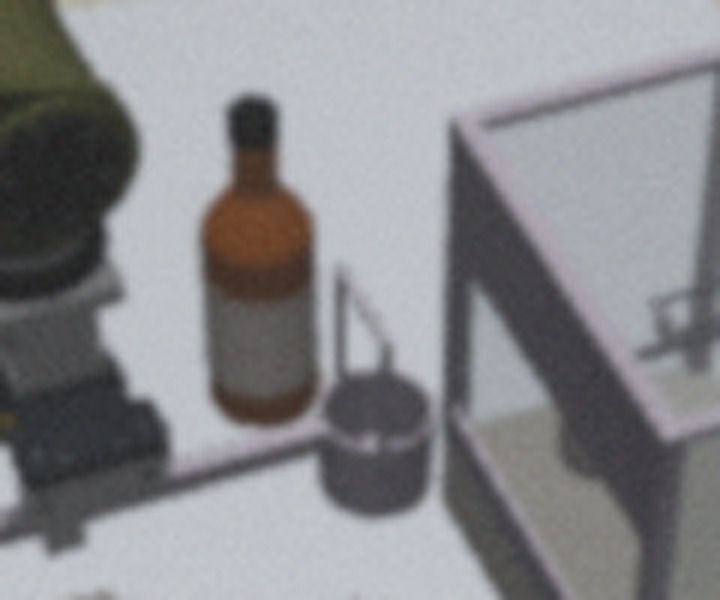

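View pics/t3z.png

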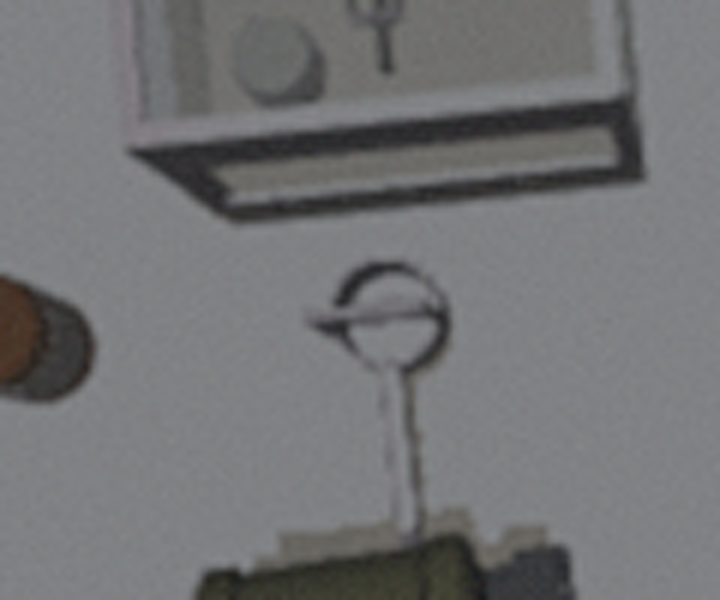

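```bash
python3 - <<'E'
from plan import *
p,R,o=pose()
s=cam('scene');c=cam('top')
b=p+(F-.008)*R[:,2]-(.120-U)*R[:,0]; og=p+F*R[:,2]+U*R[:,0]
for n,cc in(('s4z',s),('t4z',c)):
    u=proj(cc,b).astype(int);x0,y0=u[0]-20,u[1]-18
    im=cv2.resize(cc['img'][y0:y0+45,x0:x0+45,::-1],None,fx=12,fy=12,interpolation=cv2.INTER_CUBIC)
    im=cv2.convertScaleAbs(im,alpha=1.5)
    D=lambda X:tuple(((proj(cc,X)-[x0,y0]+.5)*12).astype(int).tolist())
    cv2.line(im,D(b+R@[0,.028,0]),D(b-R@[0,.028,0]),(0,0,255),1)
    for rz,col in((-.05,(0,255,0)),(0,(255,0,0))):
        pts=np.array([D(og+R@[rz,.03*np.sin(a),.03*np.cos(a)]) for a in np.linspace(0,6.28,40)]);cv2.polylines(im,[pts],True,col,1)
    cv2.line(im,D(og+R@[-.05,0,-.03]),D(og+R@[-.05,0,-.2]),(0,255,255),1)
    cv2.imwrite(f'pics/{n}.png',im)
E
```

```text
(no output)
```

View pics/s4z.png

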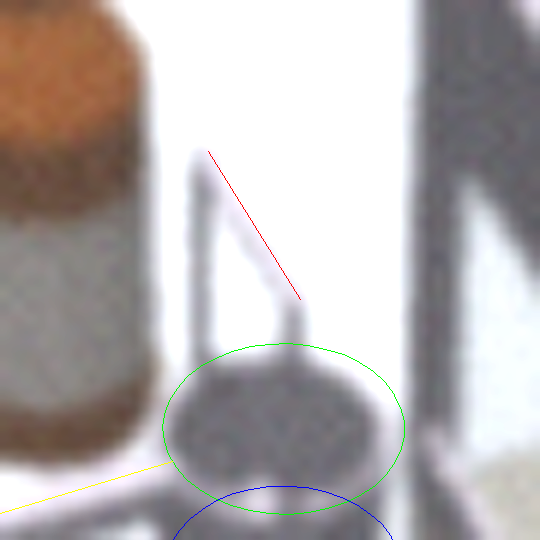

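View pics/t4z.png

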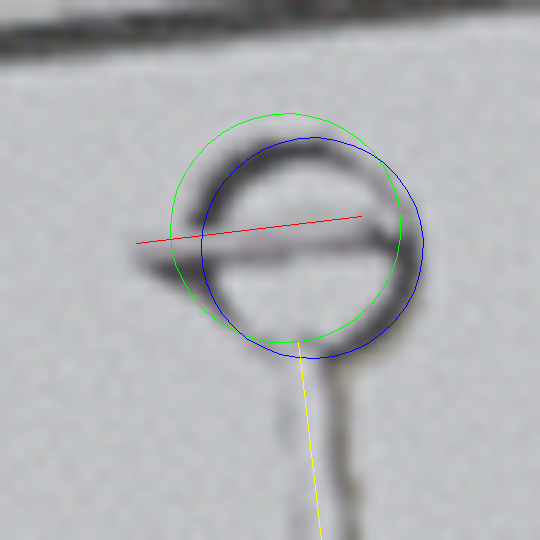

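```bash
python3 - <<'E'
from plan import *
p,R,o=pose()
s=cam('scene');c=cam('top')
b=p+(F-.008)*R[:,2]-(.120-U)*R[:,0]
us=proj(s,b);x0=us.astype(int)-[20,18];ut=proj(c,b);y0=ut.astype(int)-[20,18]
so=np.array([246,236])/12-.5+x0; to=np.array([256,245])/12-.5+y0
X,e=tri(c,to,s,so);print('obs bar-pred in cab mm',(RC().T@(X-b))*1000,'gap',e)
Y,e=tri(c,ut,s,us);print(e)
E
```

```text
obs bar-pred in cab mm [-3.17593324 -1.54954618 -1.4518208 ] gap 0.0012811575624049147
2.482534153247273e-16
```

```bash
sed -i 's/^F,U=.*/F,U=.167,.0243/' plan.py; python3 - <<'E'
from plan import *
print(state());P,Rt=tgt(-70,112,24,1); q=rows(P,Rt,8)
P,Rt=tgt(28,111,24,1); rows(P,Rt,6,*q)
E
```

```text
{'org': array([-85.5,  12.7, 158.5]), 'bar': array([-93.5,  12.6, 278.5]), 'th': np.float64(0.0), 'yaw': np.float64(0.83)}
8 rows [14.9, -1.2, -0.2] [0.0018, -0.0524, -0.0004] -> {'org': [-69.9, 0.7, 111.9], 'bar': [-126.1, 0.7, 218.3], 'th': 24.02, 'yaw': -0.01} tcp [0.413 0.092 0.066]
6 rows [6.8, 0.0, 14.9] [-0.0, 0.0001, 0.0] -> {'org': [28.4, 0.7, 110.9], 'bar': [-27.7, 0.7, 217.3], 'th': 23.99, 'yaw': -0.01} tcp [0.511 0.103 0.065]
```

>>> play_rows(deltas=[[[15,-1.2,0,0.0018,-0.0524,-0.0004,0],[15,-1.2,0,0.0018,-0.0524,-0.0004,0],[15,-1.2,0,0.0018,-0.0524,-0.0004,0],[15,-1.2,0,0.0018,-0.0524,-0.0004,0],[15,-1.2,0,0.0018,-0.0524,-0.0004,0],[15,-1.2,0,0.0018,-0.0524,-0.0004,0],[15,-1.2,0,0.0018,-0.0524,-0.0004,0],[15,-1.2,0,0.0018,-0.0524,-0.0004,0],[0,0,0,0,0,0,0],[0,0,0,0,0,0,0]]])

```text
time_s: 8.75
ee_pos: [0.4149, 0.0922, 0.0659]
eef_rot: [-0.0, 1.153, 0.113]
force: [0.1, -0.3, -1.7]
grip_width: 0.0103
```

```bash
python3 - <<'E'
from plan import *
print(state(),pose()[2]['force'])
P,Rt=tgt(28,111,24,1); q=rows(P,Rt,6)
P,Rt=tgt(38,105,24,1); q=rows(P,Rt,2,*q)
P,Rt=tgt(48,83,24,1); rows(P,Rt,4,*q)
E
```

```text
{'org': array([-68.2,   1. , 111.4]), 'bar': array([-124.2,    1. ,  217.9]), 'th': np.float64(23.92), 'yaw': np.float64(0.01)} [ 0.08642904 -0.27454725 -1.67267229]
6 rows [6.6, 0.0, 14.6] [0.0, -0.0002, 0.0] -> {'org': [27.9, 1.0, 111.0], 'bar': [-28.2, 1.0, 217.4], 'th': 23.99, 'yaw': 0.01} tcp [0.51  0.103 0.065]
2 rows [4.8, 0.0, 3.4] [0.0001, -0.0001, 0.0] -> {'org': [38.0, 1.0, 105.0], 'bar': [-18.1, 1.0, 211.4], 'th': 24.0, 'yaw': 0.0} tcp [0.52  0.104 0.059]
4 rows [6.0, 0.0, 0.0] [0.0, 0.0, 0.0] -> {'org': [47.7, 1.0, 83.1], 'bar': [-8.4, 1.0, 189.5], 'th': 24.0, 'yaw': 0.0} tcp [0.53  0.105 0.037]
```

>>> play_rows(deltas=[[[6.6,0,14.6,0,0,0,0],[6.6,0,14.6,0,0,0,0],[6.6,0,14.6,0,0,0,0],[6.6,0,14.6,0,0,0,0],[6.6,0,14.6,0,0,0,0],[6.6,0,14.6,0,0,0,0],[0,0,0,0,0,0,0],[0,0,0,0,0,0,0]]])

```text
time_s: 9.55
ee_pos: [0.5102, 0.1031, 0.0655]
eef_rot: [-0.0, 1.152, 0.113]
force: [-0.4, 0.5, -2.9]
grip_width: 0.0109
```

```bash
cat > ov.py <<'E'
from plan import *
import sys
def W(l): return np.array([CAB[0],CAB[1],0])+RC()@np.array(l,float)
def ov(tag):
    p,R,o=pose();print(state(),o['force'].round(2))
    b=p+(F-.008)*R[:,2]-(.120-U)*R[:,0]; og=p+F*R[:,2]+U*R[:,0]
    for n in('scene','top'):
        cc=cam(n);u=proj(cc,b).astype(int);x0,y0=u[0]-30,u[1]-28;f=10
        im=cv2.resize(cc['img'][y0:y0+58,x0:x0+66,::-1],None,fx=f,fy=f,interpolation=cv2.INTER_CUBIC);im=cv2.convertScaleAbs(im,alpha=1.5)
        D=lambda X:tuple(((proj(cc,X)-[x0,y0]+.5)*f).astype(int).tolist())
        cv2.line(im,D(b+R@[0,.028,0]),D(b-R@[0,.028,0]),(0,0,255),1)
        pts=np.array([D(og+R@[-.05,.03*np.sin(a),.03*np.cos(a)]) for a in np.linspace(0,6.28,40)]);cv2.polylines(im,[pts],True,(0,255,0),1)
        for a1,a2 in(([0,.1,.201],[0,-.1,.201]),([0,.1,.086],[0,-.1,.086])): cv2.line(im,D(W(a1)),D(W(a2)),(0,255,255),1)
        print(n,'crop',x0,y0)
        cv2.imwrite(f'pics/{tag}_{n}.png',im)
ov(sys.argv[1])
E
python3 ov.py a5
```

```text
{'org': array([ 27.7,   1.1, 111.2]), 'bar': array([-28.4,   1.1, 217.6]), 'th': np.float64(23.99), 'yaw': np.float64(0.03)} [-0.39  0.51 -2.94]
scene crop 298 95
top crop 224 141
```

View pics/a5_scene.png

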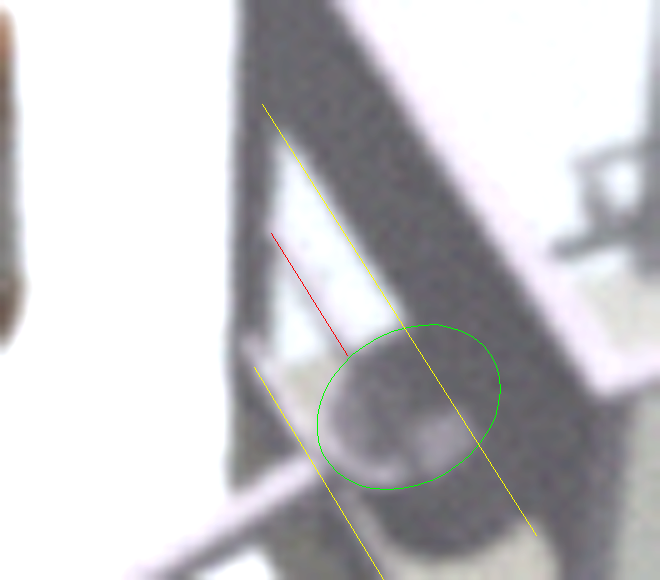

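View pics/a5_top.png

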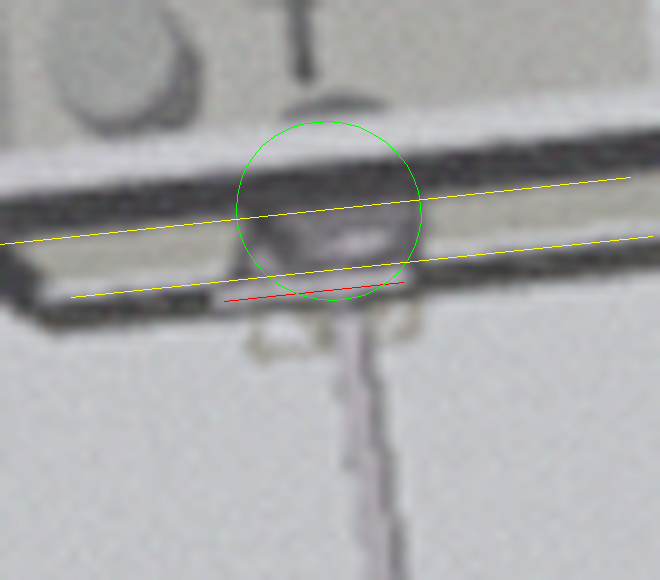

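The overlays match the observed bar, cup and sill edges to about 1 px, so I'll continue with the sink.

>>> play_rows(deltas=[[[4.8,0,3.4,0,0,0,0],[4.8,0,3.4,0,0,0,0],[6,0,0,0,0,0,0],[6,0,0,0,0,0,0],[6,0,0,0,0,0,0],[6,0,0,0,0,0,0],[0,0,0,0,0,0,0],[0,0,0,0,0,0,0]]])

```text
time_s: 10.45
ee_pos: [0.5301, 0.1054, 0.037]
eef_rot: [-0.0, 1.152, 0.113]
force: [-0.5, 0.5, -2.2]
grip_width: 0.0109
```

```bash
python3 ov.py a6; python3 - <<'E'
from plan import *
P,Rt=tgt(60,84,24,1); q=rows(P,Rt,3)
P,Rt=tgt(78,90,24,1); q=rows(P,Rt,4,*q)
E
```

```text
{'org': array([47.7,  1.1, 82.7]), 'bar': array([ -8.4,   1.1, 189.1]), 'th': np.float64(24.0), 'yaw': np.float64(0.03)} [-0.5   0.53 -2.24]
scene crop 304 101
top crop 225 136
3 rows [1.4, -0.0, 3.8] [0.0001, 0.0002, -0.0] -> {'org': [59.9, 1.1, 83.9], 'bar': [3.8, 1.1, 190.3], 'th': 24.0, 'yaw': 0.01} tcp [0.542 0.107 0.038]
4 rows [0.4, -0.0, 4.8] [0.0, -0.0, -0.0] -> {'org': [78.1, 1.1, 90.2], 'bar': [22.0, 1.1, 196.6], 'th': 24.0, 'yaw': 0.01} tcp [0.56  0.109 0.045]
```

View pics/a6_scene.png

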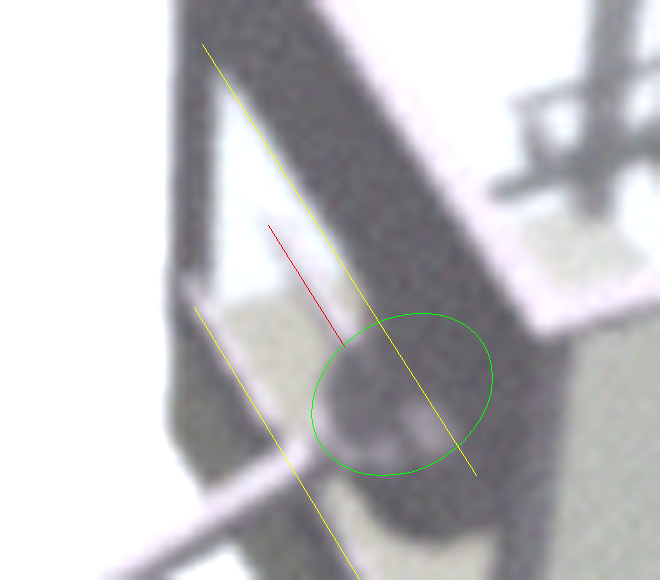

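View pics/a6_top.png

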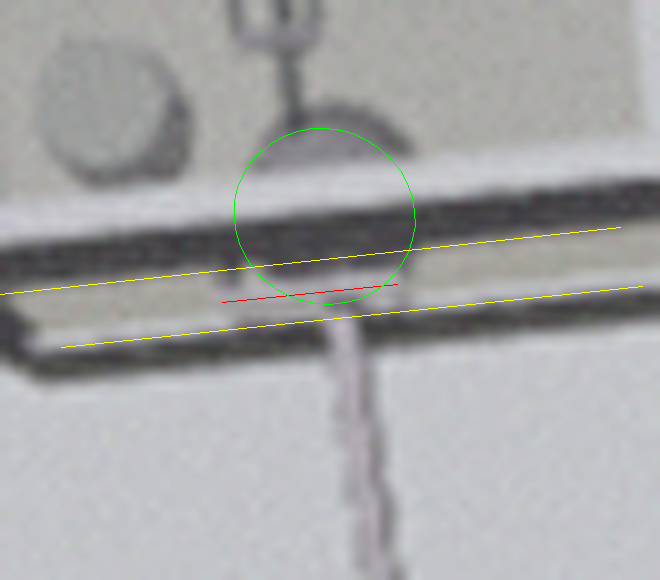

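```bash
python3 - <<'E'
from h import *
c=cam('scene');t=cam('top')
a=cv2.resize(c['img'][118:140,322:348,::-1],None,fx=15,fy=15,interpolation=cv2.INTER_CUBIC)
b=cv2.resize(t['img'][155:177,240:270,::-1],None,fx=13,fy=13,interpolation=cv2.INTER_CUBIC)
f=lambda a:cv2.normalize(a,None,0,255,cv2.NORM_MINMAX)
a=np.clip((a.astype(float)-90)*1.6,0,255).astype(np.uint8); b=np.clip((b.astype(float)-40)*2,0,255).astype(np.uint8)
h=min(a.shape[0],b.shape[0]);cv2.imwrite('pics/z6.png',np.hstack([a[:h],b[:h]]))
E
```

```text
(no output)
```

View pics/z6.png

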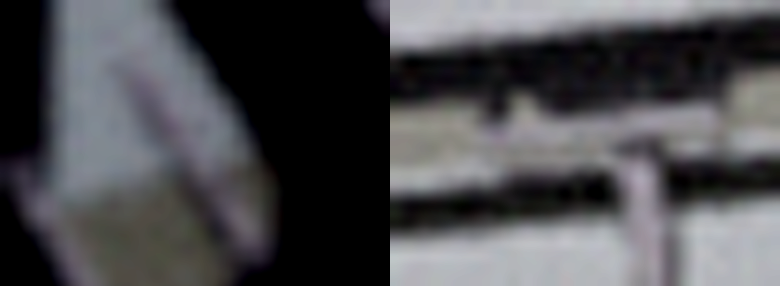

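>>> play_rows(deltas=[[[1.4,0,3.8,0,0,0,0],[1.4,0,3.8,0,0,0,0],[1.4,0,3.8,0,0,0,0],[0,0,0,0,0,0,0]]])

```text
time_s: 11.05
ee_pos: [0.5428, 0.1068, 0.0381]
eef_rot: [-0.0, 1.151, 0.113]
force: [-0.2, -0.1, -2.5]
grip_width: 0.0099
```

>>> play_rows(deltas=[[[0.5,0,4.6,0,0,0,0],[0.5,0,4.6,0,0,0,0],[0.5,0,4.6,0,0,0,0],[0.5,0,4.6,0,0,0,0],[0,0,0,0,0,0,0],[0,0,0,0,0,0,0]]])

```text
time_s: 11.65
ee_pos: [0.5596, 0.1088, 0.0436]
eef_rot: [-0.0, 1.152, 0.113]
force: [0.6, -0.6, -2.1]
grip_width: 0.0105
```

```bash
python3 ov.py a7; python3 - <<'E'
from plan import *
from clr import path
W=[(77,89.7,24)]+[(*bar2org(22,z,t),t) for z,t in((207,18),(219,12),(231,6),(243,0))];path(W)
q=(None,None)
for w in W[1:]:
    P,Rt=tgt(*w,1); q=rows(P,Rt,3,*q)
E
```

```text
{'org': array([77.4,  1.1, 89.3]), 'bar': array([ 21.3,   1.1, 195.7]), 'th': np.float64(24.01), 'yaw': np.float64(0.03)} [ 0.56 -0.61 -2.1 ]
scene crop 313 96
top crop 224 127
(77, 89.7, 24) (np.float64(66.69049145535492), np.float64(95.34535399958115), 18) min 6.1 bar [ 22. 207.]
(np.float64(66.69049145535492), np.float64(95.34535399958115), 18) (np.float64(54.77458370400157), np.float64(103.2855814384854), 12) min 14.2 bar [ 22. 219.]
(np.float64(54.77458370400157), np.float64(103.2855814384854), 12) (np.float64(42.4995907550646), np.float64(112.49360026194842), 6) min 14.4 bar [ 22. 231.]
(np.float64(42.4995907550646), np.float64(112.49360026194842), 6) (np.float64(30.0), np.float64(123.0), 0) min 14.7 bar [ 22. 243.]
3 rows [-9.0, -0.0, -1.6] [0.0001, 0.0349, -0.0] -> {'org': [66.6, 1.1, 95.2], 'bar': [21.9, 1.1, 206.9], 'th': 18.0, 'yaw': 0.01} tcp [0.545 0.107 0.067]
3 rows [-9.5, -0.0, -2.1] [0.0, 0.0349, 0.0] -> {'org': [54.8, 1.1, 103.3], 'bar': [22.0, 1.1, 219.0], 'th': 12.0, 'yaw': 0.01} tcp [0.531 0.106 0.092]
3 rows [-9.5, -0.0, -2.6] [0.0, 0.0349, 0.0] -> {'org': [42.4, 1.1, 112.4], 'bar': [21.9, 1.1, 230.9], 'th': 6.0, 'yaw': 0.01} tcp [0.519 0.104 0.119]
3 rows [-9.6, -0.0, -2.9] [0.0, 0.0349, 0.0] -> {'org': [30.1, 1.1, 122.9], 'bar': [22.1, 1.1, 242.9], 'th': 0.0, 'yaw': 0.01} tcp [0.508 0.103 0.147]
```

View pics/a7_scene.png

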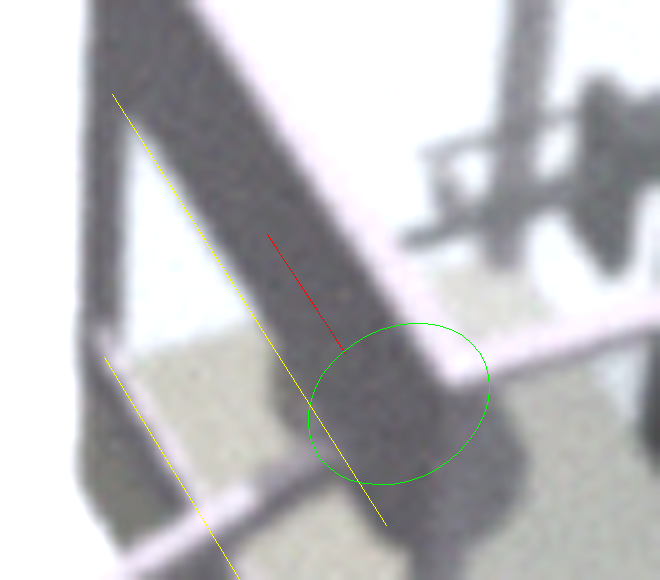

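View pics/a7_top.png

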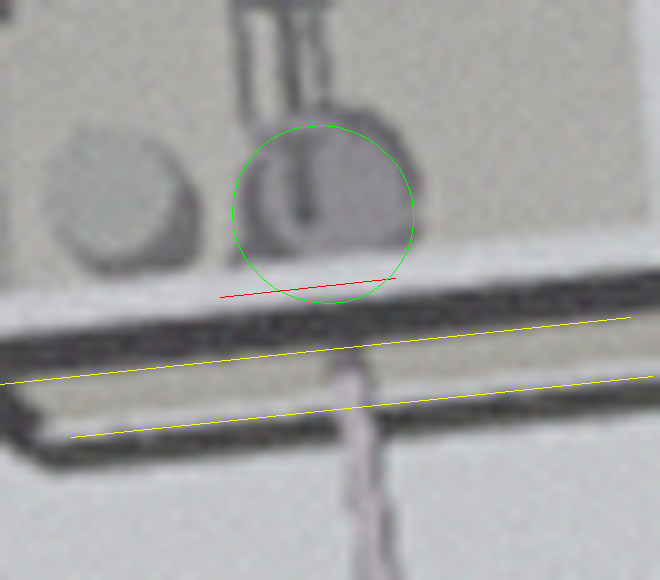

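>>> play_rows(deltas=[[[-9,0,-1.6,0,0.0349,0,0],[-9,0,-1.6,0,0.0349,0,0],[-9,0,-1.6,0,0.0349,0,0],[-9.5,0,-2.1,0,0.0349,0,0],[-9.5,0,-2.1,0,0.0349,0,0],[-9.5,0,-2.1,0,0.0349,0,0],[0,0,0,0,0,0,0]]])

```text
time_s: 12.45
ee_pos: [0.532, 0.1056, 0.0936]
eef_rot: [-0.0, 1.359, 0.113]
force: [0.2, -0.4, -2.7]
grip_width: 0.0102
```

>>> play_rows(deltas=[[[-9.5,0,-2.6,0,0.0349,0,0],[-9.5,0,-2.6,0,0.0349,0,0],[-9.5,0,-2.6,0,0.0349,0,0],[-9.6,0,-2.9,0,0.0349,0,0],[-9.6,0,-2.9,0,0.0349,0,0],[-9.6,0,-2.9,0,0.0349,0,0],[0,0,0,0,0,0,0],[0,0,0,0,0,0,0]]])

```text
time_s: 13.25
ee_pos: [0.5082, 0.1029, 0.1465]
eef_rot: [-0.11, 1.569, 0.004]
force: [0.8, -0.4, -2.9]
grip_width: 0.0102
```

```bash
python3 ov.py a8
```

```text
{'org': array([ 30.2,   1.1, 122.4]), 'bar': array([ 22.1,   1.1, 242.4]), 'th': np.float64(0.08), 'yaw': np.float64(0.02)} [ 0.84 -0.44 -2.91]
scene crop 314 85
top crop 222 124
```

View pics/a8_scene.png

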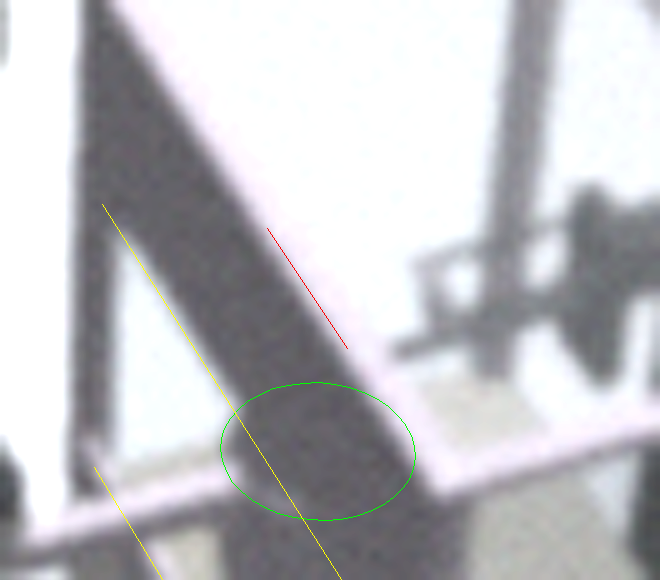

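View pics/a8_top.png

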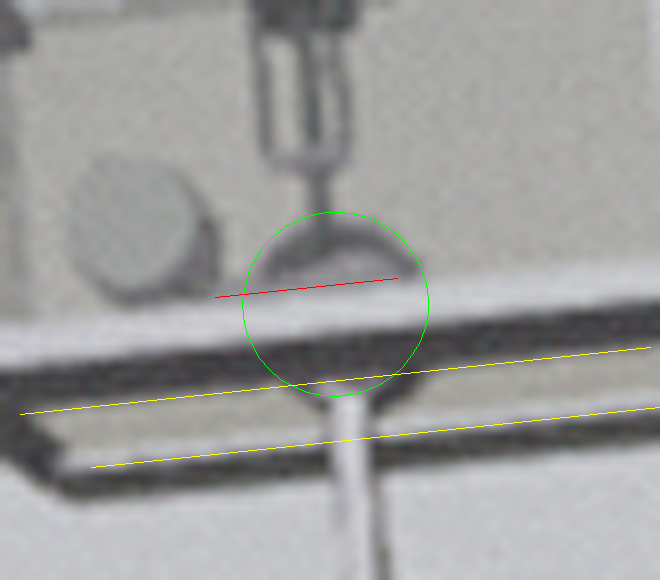

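>>> play_rows(deltas=[[[-4,0,0,0,0,0,0],[-4,-1,5,0,0,0,0],[0,0,5,0,0,0,0],[0,0,5,0,0,0,0],[0,0,5,0,0,0,0],[0,0,5,0,0,0,0],[0,0,5,0,0,0,0],[0,0,3,0,0,0,0],[0,0,0,0,0,0,0],[0,0,0,0,0,0,0]]])

```text
time_s: 14.35
ee_pos: [0.541, 0.1057, 0.1552]
eef_rot: [-0.567, 1.571, -0.453]
force: [-0.4, 0.4, -2.1]
grip_width: 0.0103
```

```bash
python3 ov.py a9
```

```text
{'org': array([6.32e+01, 1.00e-01, 1.31e+02]), 'bar': array([5.51e+01, 2.00e-01, 2.51e+02]), 'th': np.float64(0.01), 'yaw': np.float64(0.02)} [-0.44  0.41 -2.13]
scene crop 324 80
top crop 221 113
```

View pics/a9_scene.png

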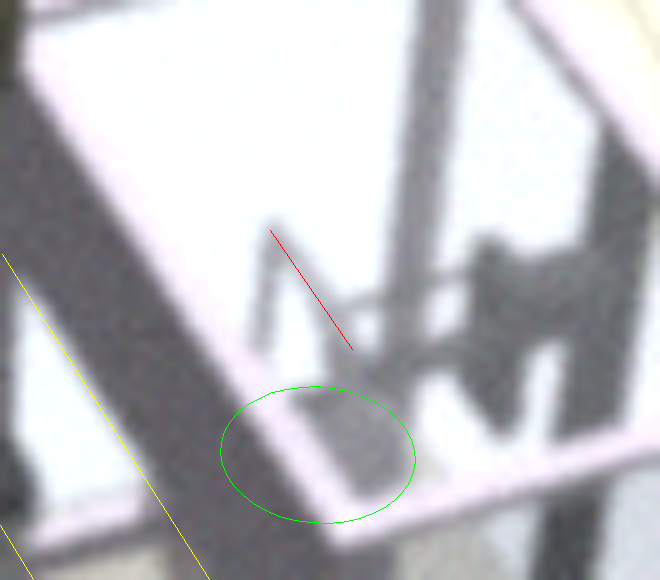

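View pics/a9_top.png

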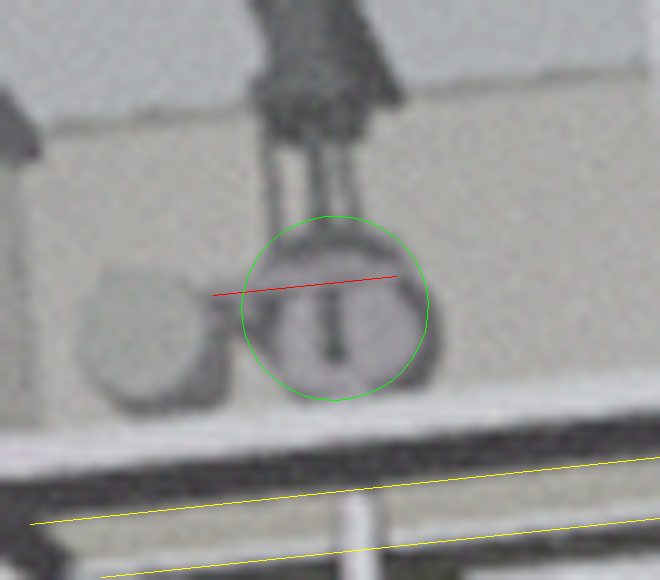

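```bash
python3 - <<'E'
from plan import *
c=cam('top')
L=lambda u,v,z:(RC().T@(onz(c,u/10-.5+221,v/10-.5+113,z)-[CAB[0],CAB[1],0])*1000).round(1)
for z in(.220,.226,.232): print('tip front',z,L(335,362,z))
print('bar',L(310,285,.250),L(310,290,.25))
g=c['img'].astype(float).mean(2);im=cv2.resize(c['img'][130:158,234:268,::-1],None,fx=20,fy=20,interpolation=cv2.INTER_CUBIC);cv2.imwrite('pics/z9.png',np.clip((im.astype(float)-40)*2.2,0,255).astype(np.uint8))
E
```

```text
tip front 0.22 [ 37.3  -2.9 220. ]
tip front 0.226 [ 36.   -3.6 226. ]
tip front 0.232 [ 34.8  -4.3 232. ]
bar [ 55.4  -1.2 250. ] [ 53.9  -1.  250. ]
```

View pics/z9.png

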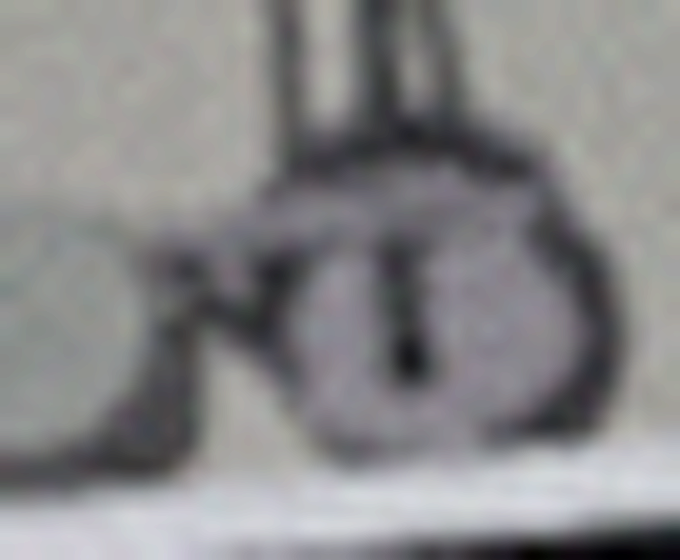

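>>> play_rows(deltas=[[[3,-1.5,-2,0,0,0,0],[3,0,0,0,0,0,0],[3,0,0,0,0,0,0],[3,0,0,0,0,0,0],[0,0,0,0,0,0,0]]])

```text
time_s: 15.0
ee_pos: [0.5391, 0.1039, 0.1428]
eef_rot: [-2.851, 1.57, -2.737]
force: [-1.4, -0.0, -2.1]
grip_width: 0.0104
```

>>> play_rows(deltas=[[[2,0,0,0,0,0,0],[2,0,0,0,0,0,0],[1,0,0,0,0,0,0],[0,0,0,0,0,0,0]]])

```text
time_s: 15.4
ee_pos: [0.5392, 0.1039, 0.1381]
eef_rot: [-1.255, 1.571, -1.141]
force: [-1.2, -1.2, -1.9]
grip_width: 0.011
```

>>> play_rows(deltas=[[[1.5,0,0,0,0,0,0],[1.5,0,0,0,0,0,0],[0,0,0,0,0,0,0]]])

```text
time_s: 15.7
ee_pos: [0.5392, 0.1039, 0.1351]
eef_rot: [-1.6, 1.571, -1.487]
force: [0.8, -0.7, -2.1]
grip_width: 0.0103
```

>>> play_rows(deltas=[[[1.5,0,0,0,0,0,0],[1.5,0,0,0,0,0,0],[0,0,0,0,0,0,0]]])

```text
time_s: 16.0
ee_pos: [0.5392, 0.1039, 0.1321]
eef_rot: [-1.544, 1.571, -1.431]
force: [-0.8, -0.3, -2.0]
grip_width: 0.0102
```

```bash
python3 ov.py a10; python3 -c "
from plan import *
o=pose()[2];print(o['force'],o['moment'])"
```

```text
{'org': array([ 61.1,  -1.4, 107.8]), 'bar': array([ 53.1,  -1.4, 227.8]), 'th': np.float64(0.0), 'yaw': np.float64(0.02)} [-0.79 -0.32 -2.03]
scene crop 323 86
top crop 222 115
[-1.03143715  0.02341081 -2.38809667] [-0.03209564  0.39011437 -0.04160236]
```

View pics/a10_scene.png

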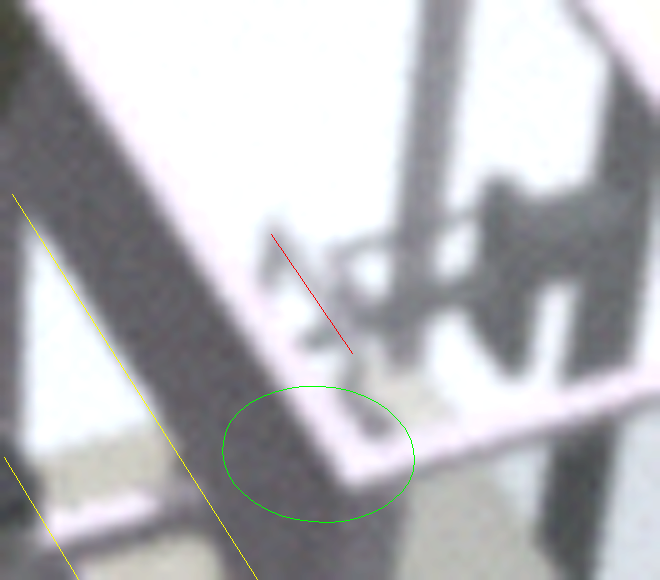

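View pics/a10_top.png

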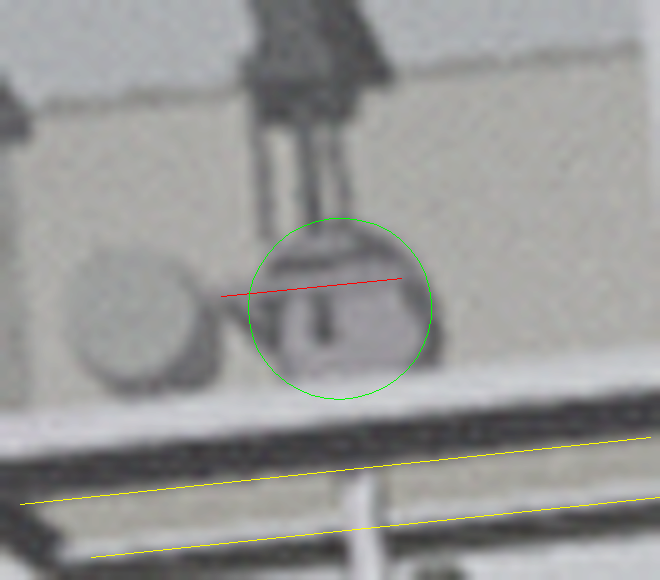

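>>> play_rows(deltas=[[[1.5,0,0,0,0,0,0],[1.5,0,0,0,0,0,0],[1,0,0,0,0,0,0],[0,0,0,0,0,0,0]]])

```text
time_s: 16.5
ee_pos: [0.5392, 0.1039, 0.1281]
eef_rot: [-0.982, 1.571, -0.869]
force: [-0.3, -0.2, -1.8]
grip_width: 0.0104
```

```bash
cat > st.py <<'E'
from plan import *
o=pose()[2];print(state(),'F',o['force'].round(2),'M',o['moment'].round(3),'t',o['time_s'])
E
python3 st.py
```

```text
{'org': array([ 61.2,  -1.4, 103.8]), 'bar': array([ 53.2,  -1.4, 223.8]), 'th': np.float64(0.0), 'yaw': np.float64(0.02)} F [-0.34 -0.17 -1.8 ] M [ 0.037  0.396 -0.024] t 16.5
```

>>> play_rows(deltas=[[[1,0,0,0,0,0,0],[1,0,0,0,0,0,0],[0,0,0,0,0,0,0]]])

```text
time_s: 16.8
ee_pos: [0.5392, 0.1039, 0.1262]
eef_rot: [-0.685, 1.571, -0.571]
force: [0.0, 0.0, -2.6]
grip_width: 0.0107
```

```bash
python3 st.py
```

```text
{'org': array([ 61.2,  -1.4, 101.9]), 'bar': array([ 53.2,  -1.4, 221.9]), 'th': np.float64(0.01), 'yaw': np.float64(0.02)} F [ 0.03  0.03 -2.65] M [-0.021  0.374 -0.023] t 16.8
```

>>> play_rows(deltas=[[[1,0,0,0,0,0,0],[1,0,0,0,0,0,0],[0,0,0,0,0,0,0]]])

```text
time_s: 17.1
ee_pos: [0.5392, 0.1039, 0.1242]
eef_rot: [-0.746, 1.571, -0.632]
force: [-0.2, -0.0, -2.5]
grip_width: 0.0105
```

```bash
python3 st.py
```

```text
{'org': array([61.2, -1.4, 99.9]), 'bar': array([ 53.2,  -1.4, 219.9]), 'th': np.float64(0.01), 'yaw': np.float64(0.02)} F [-0.19 -0.02 -2.49] M [-0.013  0.4    0.002] t 17.1
```

No contact yet (moment about 0.39 N·m).

>>> play_rows(deltas=[[[1,0,0,0,0,0,0],[1,0,0,0,0,0,0],[0,0,0,0,0,0,0]]])

```text
time_s: 17.4
ee_pos: [0.5392, 0.1039, 0.1221]
eef_rot: [-1.019, 1.571, -0.906]
force: [-0.3, 0.5, -2.1]
grip_width: 0.0108
```

```bash
python3 st.py
```

```text
{'org': array([61.2, -1.4, 97.9]), 'bar': array([ 53.2,  -1.4, 217.9]), 'th': np.float64(0.01), 'yaw': np.float64(0.02)} F [-0.26  0.47 -2.12] M [ 0.01   0.362 -0.006] t 17.4
```

>>> play_rows(deltas=[[[1,0,0,0,0,0,0],[0.5,0,0,0,0,0,0],[0,0,0,0,0,0,0]]])

```text
time_s: 17.7
ee_pos: [0.5393, 0.1039, 0.1208]
eef_rot: [-0.444, 1.57, -0.33]
force: [-0.4, -0.2, -2.7]
grip_width: 0.0107
```

```bash
python3 st.py
```

```text
{'org': array([61.2, -1.4, 96.5]), 'bar': array([ 53.2,  -1.4, 216.5]), 'th': np.float64(0.02), 'yaw': np.float64(0.02)} F [-0.35 -0.19 -2.65] M [0.004 0.394 0.051] t 17.7
```

>>> play_rows(deltas=[[[1,0,0,0,0,0,0],[0.5,0,0,0,0,0,0],[0,0,0,0,0,0,0]]])

```text
time_s: 18.0
ee_pos: [0.5393, 0.1039, 0.1192]
eef_rot: [-0.428, 1.57, -0.314]
force: [0.3, 1.3, -2.1]
grip_width: 0.0108
```

```bash
python3 ov.py b1;python3 st.py
```

```text
{'org': array([61.2, -1.4, 95. ]), 'bar': array([ 53.2,  -1.4, 215. ]), 'th': np.float64(0.02), 'yaw': np.float64(0.02)} [ 0.28  1.32 -2.07]
scene crop 323 89
top crop 223 116
{'org': array([61.3, -1.4, 95.1]), 'bar': array([ 53.2,  -1.4, 215.1]), 'th': np.float64(0.02), 'yaw': np.float64(0.02)} F [ 0.04  0.17 -1.61] M [-0.008  0.425 -0.037] t 18.1
```

View pics/b1_scene.png

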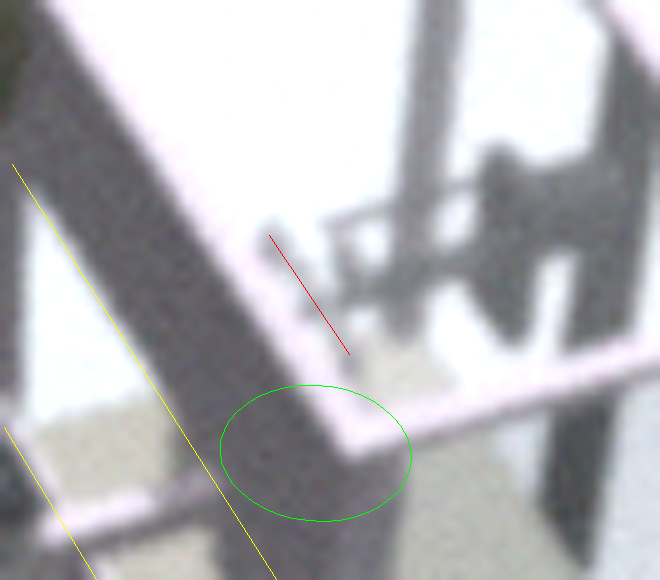

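View pics/b1_top.png

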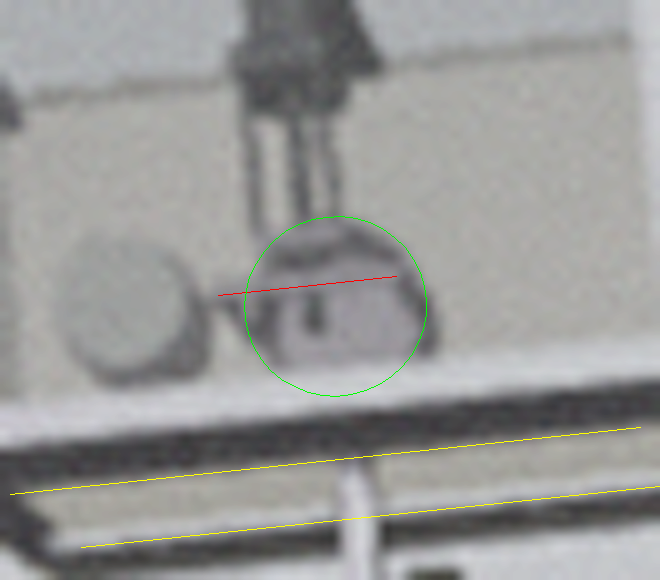

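>>> play_rows(deltas=[[[1,0,0,0,0,0,0],[0.5,0,0,0,0,0,0],[0,0,0,0,0,0,0]]])

```text
time_s: 18.4
ee_pos: [0.5393, 0.1039, 0.1177]
eef_rot: [-0.552, 1.571, -0.439]
force: [-0.2, -0.9, -2.2]
grip_width: 0.0105
```

```bash
python3 st.py
```

```text
{'org': array([61.2, -1.4, 93.5]), 'bar': array([ 53.2,  -1.4, 213.5]), 'th': np.float64(0.01), 'yaw': np.float64(0.02)} F [-0.24 -0.9  -2.18] M [-0.037  0.401  0.035] t 18.4
```

>>> play_rows(deltas=[[[1,0,0,0,0,0,0],[0.5,0,0,0,0,0,0],[0,0,0,0,0,0,0]]])

```text
time_s: 18.7
ee_pos: [0.5393, 0.1039, 0.1162]
eef_rot: [-0.436, 1.571, -0.322]
force: [0.0, 0.7, -2.1]
grip_width: 0.0105
```

```bash
python3 st.py
```

```text
{'org': array([61.2, -1.4, 92. ]), 'bar': array([ 53.2,  -1.4, 212. ]), 'th': np.float64(0.01), 'yaw': np.float64(0.02)} F [ 0.03  0.69 -2.08] M [-0.025  0.357  0.011] t 18.7
```

>>> play_rows(deltas=[[[1,0,0,0,0,0,0],[0.5,0,0,0,0,0,0],[0,0,0,0,0,0,0]]])

```text
time_s: 19.0
ee_pos: [0.5395, 0.104, 0.1149]
eef_rot: [-0.178, 1.57, -0.064]
force: [1.0, -0.3, -0.9]
grip_width: 0.0104
```

```bash
python3 st.py
```

```text
{'org': array([61.5, -1.4, 90.8]), 'bar': array([ 53.4,  -1.4, 210.8]), 'th': np.float64(0.05), 'yaw': np.float64(0.02)} F [ 0.98 -0.32 -0.91] M [0.014 0.11  0.047] t 19.0
```

>>> play_rows(deltas=[[[1,0,0,0,0,0,0],[0,0,0,0,0,0,0]]])

```text
time_s: 19.2
ee_pos: [0.5395, 0.1039, 0.1139]
eef_rot: [-0.129, 1.57, -0.016]
force: [0.5, 0.1, -0.6]
grip_width: 0.0103
```

```bash
python3 st.py
```

```text
{'org': array([61.5, -1.4, 89.8]), 'bar': array([ 53.4,  -1.4, 209.8]), 'th': np.float64(0.06), 'yaw': np.float64(0.02)} F [ 0.48  0.09 -0.62] M [ 0.089 -0.178 -0.038] t 19.2
```

>>> play_rows(deltas=[[[0,0,0,0,0,0,0],[0,0,0,0,0,0,0],[0,0,0,0,0,0,0]]])

```text
time_s: 19.5
ee_pos: [0.5394, 0.1039, 0.114]
eef_rot: [-0.193, 1.57, -0.08]
force: [1.9, 0.1, 0.6]
grip_width: 0.0104
```

```bash
python3 st.py; python3 ov.py b2; python3 st.py
```

```text
{'org': array([61.4, -1.4, 89.8]), 'bar': array([ 53.3,  -1.4, 209.8]), 'th': np.float64(0.05), 'yaw': np.float64(0.02)} F [1.88 0.07 0.57] M [ 0.031 -0.185 -0.001] t 19.5
{'org': array([61.4, -1.4, 89.8]), 'bar': array([ 53.3,  -1.4, 209.8]), 'th': np.float64(0.05), 'yaw': np.float64(0.02)} [1.88 0.07 0.57]
scene crop 323 91
top crop 223 116
{'org': array([61.4, -1.3, 89.7]), 'bar': array([ 53.3,  -1.3, 209.7]), 'th': np.float64(0.04), 'yaw': np.float64(0.02)} F [1.02 0.29 0.32] M [ 0.027 -0.283  0.024] t 19.6
```

View pics/b2_scene.png

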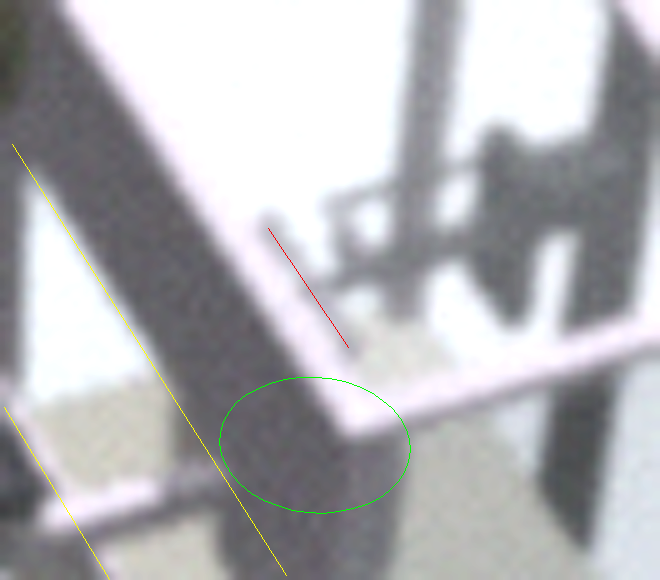

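View pics/b2_top.png

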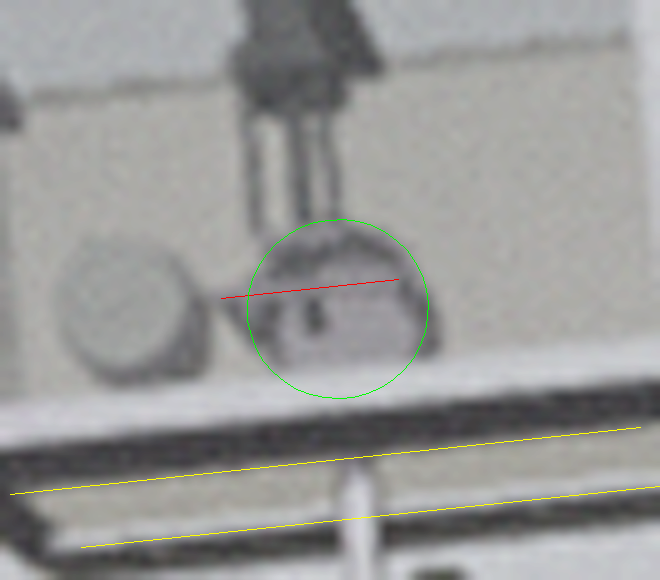

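>>> play_rows(deltas=[[[0,0,1,0,0,0,0],[0,0,1,0,0,0,0],[0,0,1,0,0,0,0],[0,0,1,0,0,0,0],[0,0,1,0,0,0,0],[0,0,1,0,0,0,0]]])

```text
time_s: 20.2
ee_pos: [0.5453, 0.1046, 0.1138]
eef_rot: [-0.581, 1.571, -0.467]
force: [-1.6, -0.0, -0.4]
grip_width: 0.0105
```

```bash
python3 st.py
```

```text
{'org': array([67.3, -1.4, 89.5]), 'bar': array([ 59.3,  -1.4, 209.5]), 'th': np.float64(0.01), 'yaw': np.float64(0.02)} F [-1.61 -0.01 -0.45] M [ 0.037  0.214 -0.056] t 20.2
```

>>> play_rows(deltas=[[[0,0,1.2,0,0,0,0],[0,0,1.2,0,0,0,0],[0,0,1.2,0,0,0,0],[0,0,1.2,0,0,0,0],[0,0,1.2,0,0,0,0]]])

```text
time_s: 20.7
ee_pos: [0.5513, 0.1053, 0.1138]
eef_rot: [-0.491, 1.57, -0.378]
force: [-0.7, -0.0, -0.0]
grip_width: 0.0106
```

```bash
python3 ov.py b3;python3 st.py
```

```text
{'org': array([73.3, -1.4, 89.5]), 'bar': array([ 65.3,  -1.4, 209.5]), 'th': np.float64(0.02), 'yaw': np.float64(0.02)} [-0.71 -0.03 -0.  ]
scene crop 326 90
top crop 223 112
{'org': array([73.5, -1.4, 89.7]), 'bar': array([ 65.4,  -1.4, 209.7]), 'th': np.float64(0.05), 'yaw': np.float64(0.02)} F [ 0.49 -0.13 -0.3 ] M [0.028 0.039 0.043] t 20.8
```

View pics/b3_scene.png

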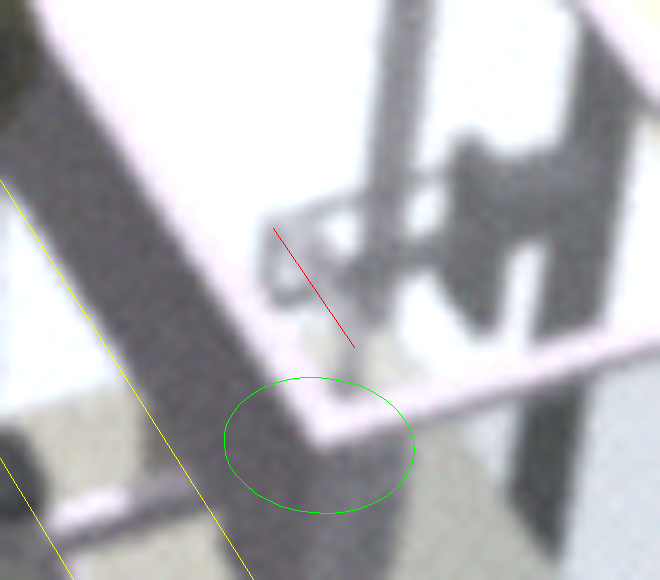

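>>> play_rows(deltas=[[[0.2,0,1.5,0,0,0,0],[0,0,1.5,0,0,0,0],[0,0,1.5,0,0,0,0],[0,0,1.5,0,0,0,0],[0,0,1.5,0,0,0,0]]])

```text
time_s: 21.3
ee_pos: [0.5588, 0.1061, 0.1136]
eef_rot: [-0.391, 1.571, -0.278]
force: [-1.9, -0.2, -0.6]
grip_width: 0.0107
```

```bash
python3 st.py
```

```text
{'org': array([80.9, -1.4, 89.3]), 'bar': array([ 72.8,  -1.4, 209.3]), 'th': np.float64(0.02), 'yaw': np.float64(0.02)} F [-1.9  -0.17 -0.6 ] M [ 0.031  0.326 -0.006] t 21.3
```

>>> play_rows(deltas=[[[0,0,1.5,0,0,0,0],[0,0,1.5,0,0,0,0],[0,0,1.5,0,0,0,0],[0,0,1.5,0,0,0,0],[0,0,1.5,0,0,0,0]]])

```text
time_s: 21.8
ee_pos: [0.5664, 0.107, 0.1137]
eef_rot: [-0.22, 1.57, -0.107]
force: [-0.4, 0.5, -0.8]
grip_width: 0.01
```

```bash
python3 ov.py b4;python3 st.py
```

```text
{'org': array([88.5, -1.4, 89.6]), 'bar': array([ 80.4,  -1.4, 209.5]), 'th': np.float64(0.04), 'yaw': np.float64(0.02)} [-0.4   0.52 -0.84]
scene crop 331 88
top crop 222 107
{'org': array([88.8, -1.4, 89.8]), 'bar': array([ 80.6,  -1.4, 209.8]), 'th': np.float64(0.08), 'yaw': np.float64(0.02)} F [-0.04 -0.08 -0.28] M [ 0.029 -0.142  0.045] t 21.9
```

View pics/b4_scene.png

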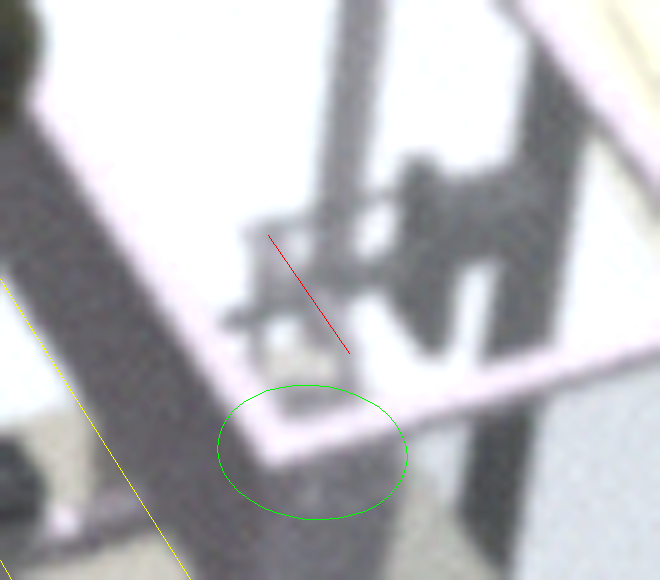

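>>> play_rows(deltas=[[[0,0,1.5,0,0,0,0],[0,0,1.5,0,0,0,0],[0,0,1.5,0,0,0,0],[0,0,1.5,0,0,0,0],[0,0,1.5,0,0,0,0]]])

```text
time_s: 22.4
ee_pos: [0.5737, 0.1078, 0.1136]
eef_rot: [-0.403, 1.57, -0.289]
force: [-0.8, -0.9, -1.1]
grip_width: 0.0103
```

```bash
python3 st.py
```

```text
{'org': array([95.9, -1.4, 89.4]), 'bar': array([ 87.8,  -1.4, 209.4]), 'th': np.float64(0.02), 'yaw': np.float64(0.02)} F [-0.81 -0.86 -1.14] M [-0.002  0.217  0.015] t 22.4
```

>>> play_rows(deltas=[[[0,0,1.5,0,0,0,0],[0,0,1.5,0,0,0,0],[0,0,1.5,0,0,0,0],[0,0,1.5,0,0,0,0],[0,0,1,0,0,0,0],[0,0,0,0,0,0,0]]])

```text
time_s: 23.0
ee_pos: [0.5808, 0.1086, 0.1137]
eef_rot: [-0.173, 1.57, -0.06]
force: [0.6, -0.5, 0.3]
grip_width: 0.0105
```

```bash
python3 ov.py b5;python3 st.py
```

```text
{'org': array([103. ,  -1.4,  89.5]), 'bar': array([ 94.9,  -1.4, 209.5]), 'th': np.float64(0.05), 'yaw': np.float64(0.02)} [ 0.55 -0.46  0.29]
scene crop 335 87
top crop 222 103
{'org': array([103. ,  -1.3,  89.6]), 'bar': array([ 94.9,  -1.3, 209.6]), 'th': np.float64(0.06), 'yaw': np.float64(0.02)} F [ 0.7  -0.1  -0.05] M [ 0.01  -0.117 -0.012] t 23.1
```

View pics/b5_scene.png

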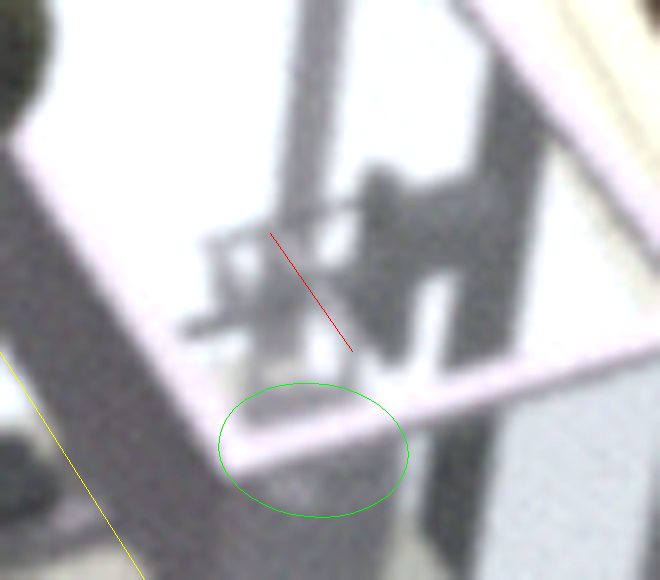

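View pics/b5_top.png

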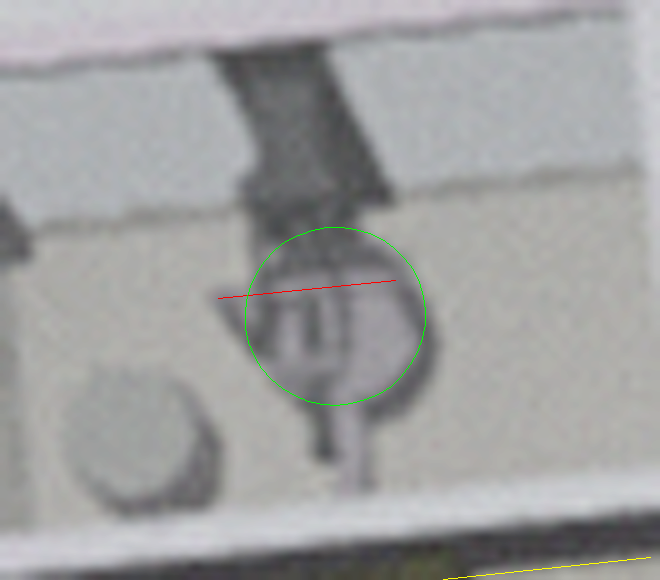

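>>> play_rows(deltas=[[[0,0,1,0,0,0,0],[0,0,0,0,0,0,0],[0,0,0,0,0,0,0]]], grip_force=20)

```text
time_s: 23.4
ee_pos: [0.5816, 0.1088, 0.1137]
eef_rot: [-0.205, 1.57, -0.092]
force: [0.5, 0.8, 0.5]
grip_width: 0.0105
```

```bash
python3 st.py
```

```text
{'org': array([103.8,  -1.3,  89.5]), 'bar': array([ 95.8,  -1.3, 209.5]), 'th': np.float64(0.03), 'yaw': np.float64(0.02)} F [0.46 0.84 0.5 ] M [ 0.103 -0.024  0.03 ] t 23.4
```

>>> play_rows(deltas=[[[0,0,0,0,0,0,16],[0,0,0,0,0,0,30],[0,0,0,0,0,0,45],[0,0,0,0,0,0,60],[0,0,0,0,0,0,60],[0,0,0,0,0,0,60],[0,0,0,0,0,0,60]]])

```text
time_s: 24.1
ee_pos: [0.5815, 0.1087, 0.1137]
eef_rot: [-0.296, 1.57, -0.183]
force: [-0.2, 0.3, 0.7]
grip_width: 0.0588
```

```bash
python3 st.py; python3 -c "
from h import *
c=cam('wrist','w9.png');c=cam('scene','s9.png')
im=cv2.resize(c['img'][60:200,250:420,::-1],None,fx=4.5,fy=4.2,interpolation=cv2.INTER_CUBIC);cv2.imwrite('pics/s9z.png',im)"
```

```text
{'org': array([103.8,  -1.4,  89.4]), 'bar': array([ 95.7,  -1.4, 209.4]), 'th': np.float64(0.03), 'yaw': np.float64(0.02)} F [-0.23  0.34  0.71] M [ 0.054 -0.048 -0.034] t 24.1
```

View pics/w9.png

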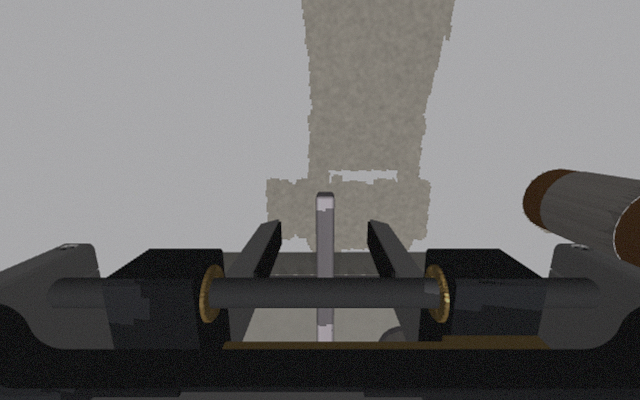

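View pics/s9z.png

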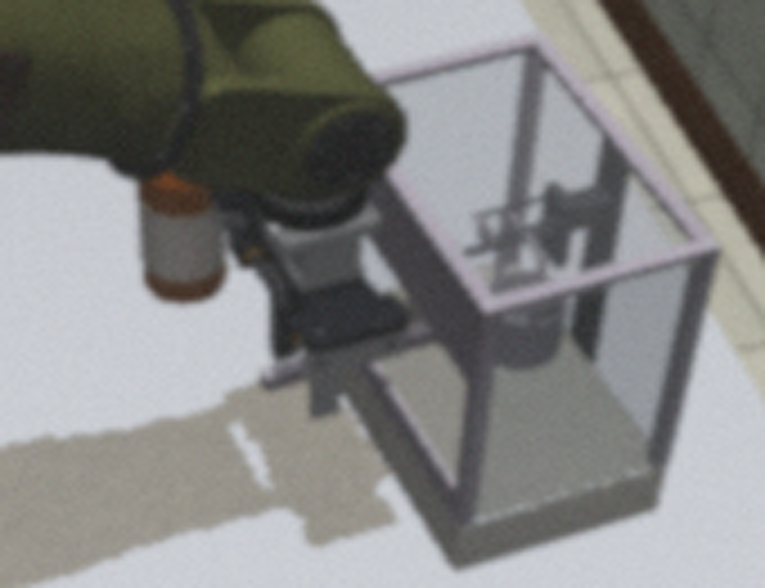

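>>> play_rows(deltas=[[[-5,0,0,0,0,0,60],[-10,0,0,0,0,0,60],[-15,0,0,0,0,0,60],[-20,0,-10,0,0,0,60],[-20,0,-20,0,0,0,60],[-15,0,-20,0,0,0,60],[-10,0,-20,0,0,0,60],[0,0,-10,0,0,0,60],[0,0,0,0,0,0,60],[0,0,0,0,0,0,60]]])

```text
time_s: 25.2
ee_pos: [0.5024, 0.0997, 0.2085]
eef_rot: [-0.341, 1.57, -0.228]
force: [-0.4, -0.0, 0.3]
grip_width: 0.0603
```

>>> play_rows(deltas=[[[0,0,0,0,0,0,60],[0,0,0,0,0,0,60],[0,0,0,0,0,0,60],[0,0,0,0,0,0,60],[0,0,0,0,0,0,60],[0,0,0,0,0,0,60],[0,0,0,0,0,0,60],[0,0,0,0,0,0,60],[0,0,0,0,0,0,60],[0,0,0,0,0,0,60]]])

```text
time_s: 26.2
ee_pos: [0.502, 0.0997, 0.2086]
eef_rot: [-0.323, 1.57, -0.209]
force: [0.3, -0.9, 0.1]
grip_width: 0.0597
```

```bash
python3 -c "
from h import *
p,R,o=pose();print(p,o['force'],o['time_s'])
a=cam('scene');t=cam('top')
f=lambda c,x0,y0,x1,y1,k:cv2.resize(c['img'][y0:y1,x0:x1,::-1],None,fx=k,fy=k,interpolation=cv2.INTER_CUBIC)
cv2.imwrite('pics/s10.png',f(a,310,60,420,200,4.2));cv2.imwrite('pics/t10.png',f(t,200,90,310,180,7))
for i in range(3): b=cam('scene')
print('motion diff',np.abs(a['img'].astype(int)-b['img']).mean(2)[60:200,310:420].max(), np.abs(a['img'].astype(int)-b['img'])[60:200,310:420].mean())
"
```

```text
[0.50200653 0.09967816 0.20863485] [ 0.31745698 -0.89760709  0.10203088] 26.2
motion diff 13.666666666666666 2.0265367965367966
```

View pics/s10.png

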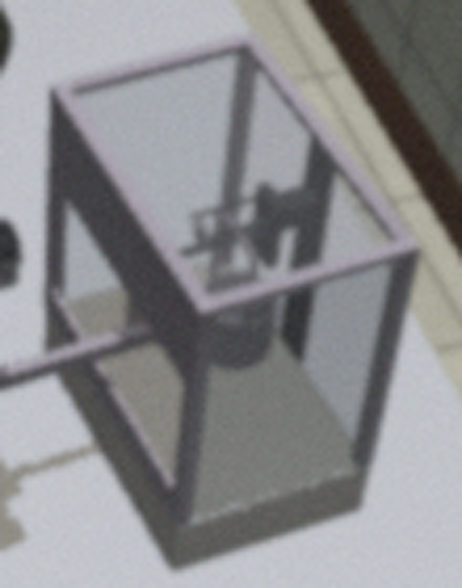

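View pics/t10.png

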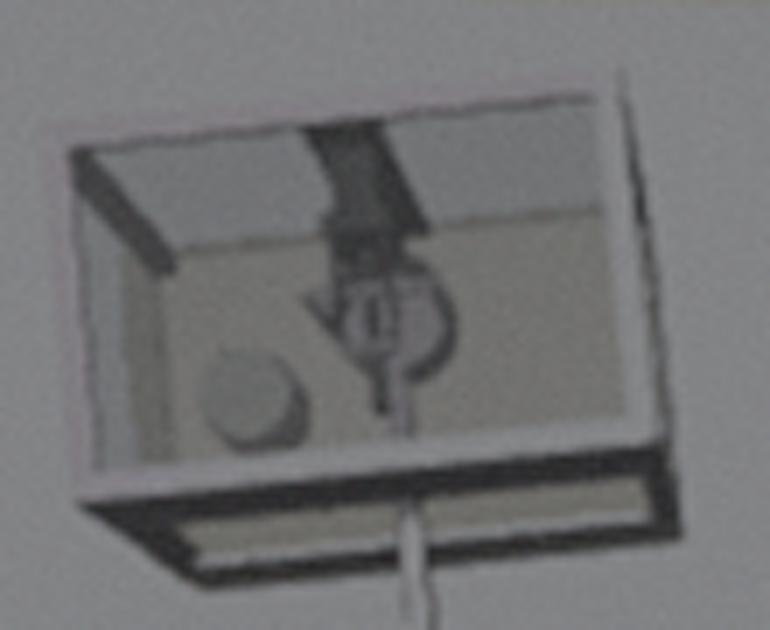

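The dipper hangs level. In the top view the bar is near y≈290 and the gate end near y≈350, so the bar is about 27 mm behind the gate foot. I'll wait one more second and hand in.

>>> play_rows(deltas=[[[0,0,0,0,0,0,60],[0,0,0,0,0,0,60],[0,0,0,0,0,0,60],[0,0,0,0,0,0,60],[0,0,0,0,0,0,60],[0,0,0,0,0,0,60],[0,0,0,0,0,0,60],[0,0,0,0,0,0,60],[0,0,0,0,0,0,60],[0,0,0,0,0,0,60]]])

```text
time_s: 27.45
ee_pos: [0.502, 0.0997, 0.2086]
eef_rot: [-0.274, 1.57, -0.16]
force: [0.2, -0.3, 0.2]
grip_width: 0.0599
```

```bash
python3 -c "
from h import *
b=cam('scene');a=cv2.resize(b['img'][60:200,310:420,::-1],None,fx=4.2,fy=4.2,interpolation=cv2.INTER_CUBIC)
o=cv2.imread('pics/s10.png').astype(float);d=cv2.GaussianBlur(np.abs(cv2.GaussianBlur(a.astype(float),(0,0),4)-cv2.GaussianBlur(o,(0,0),4)),(0,0),1);print('blurred max diff over 1.1 s',d.max())
print(hand_in())"
```

```text
blurred max diff over 1.1 s 7.004732314624095
the job is handed in; nothing more can be done
None
```

I hung the larger dipper by its loop on the cabinet hook, released it and handed the job in at about 27.5 s on the robot's clock; no verdict was reported.

- **Entry:** I gripped the handle at 60 N and took the dipper in 24° nose-up, over the sill and under the front panel, with no contact seen in the force readings.
- **Setting down:** I levelled it and felt for the hook, which put the shank at about z 208 mm. The loop rested there with about 2–3.5 N for at least 0.3 s. I then slid it back about 42 mm through the gate, with readings staying below about 3.5 N.
- **Last checks:** The pictures show the dipper hanging level, with its bar at about x 93–96 mm and the gate looking shut in front of it. The arm is clear, with readings near zero, and the tin has not moved.
- **Uncertainties:**
  - The two cameras disagreed by 2–3 mm on where the dipper sat in the grip; I used a compromise offset.
  - My final stillness comparison over 1.1 s gave a small difference (7 of 255 grey levels), which I took as image noise without tracing it.
  - The gate angle could only be judged by eye.
  - I did not measure the jar and bottle again at the end. The arm did not come near the jar, and it showed no contact with the bottle.

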